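Post a finned module through the return hatch's flap

TASK

On the repair bench, slide the finned metal module across the deck of the return hatch until it lies along the fence, in front of the flap. Then, from behind, push it forward through the swinging flap until the whole module has dropped off the step into the catch tray, and draw back so that the flap drops shut behind it. Only push the module, never pick it up or tip it over, and leave the other things where they are.

Things in the scene. Friction and masses are not known exactly. Their poses are not given: they have to be found in the camera images.
- hatch: return hatch, a fixed low sheet-metal station; place and yaw vary. Origin on the bench top (z = 0) under the closed flap, mid doorway. x: feed direction, level, from the deck through the doorway (away from the robot); y: to the left; z up. Numbers below are mm in this frame. Deck: flat steel, top at z = 20, x -200 to 2, y -45 to 200, open at its left and robot sides
- doorway (a point): middle of the doorway at deck level (hatch frame x 0, y 0, z 20), axes as the hatch. Doorway open from y = -38 to 38 between two posts (14 wide, 12 thick, 121 high), under an 8 thick hinge rod at z = 115 (underside z = 111). A wall, top at z = 60, closes the deck from the left post to y = 200
- fence_end (a point): robot-side end of the fence, on its inner top edge (hatch frame x -200, y -33, z 38), axes as the hatch. The fence is a straight bar on the right of the deck, inner face at y = -33, top at z = 38 (18 above the deck), from x = -200 to -4
- tray (a point): middle of the catch tray's floor (hatch frame x 80, y 75, z 6), axes as the hatch. The tray lies past the doorway, open above, walls 40 high; its floor is a 14 mm step down from the deck's edge at x = 2, free to x = 154, y -45 to 194
- flap (a joint): angle of the flap in the doorway, rad: 0 hangs shut, grows to 1.45 as its lower edge swings into the tray (+x) and up; it cannot swing to the robot. Aluminium plate 72 wide, 4 thick, hanging freely 77 mm down from the rod (axis x 0, z 115; lower edge 18 above the deck), 60 g; falls shut by its own weight, rests on what is under it
- module_center (a point): centre of the finned aluminium module to be pushed: block 84 (x) x 58 (y) x 28 (z) mm, fins on top along x, about 0.25 kg. Starts flat on the deck, 50 to 100 mm left of the doorway's middle, within 0.25 rad of the hatch's x. Axes along its edges. Along the fence its centre is at hatch y = -4; past hatch x = 44 it has left the deck's edge and dropped flat into the tray, clear below the flap
- board: small green circuit board with a black block on it, 50 x 40 x 22 mm, lying in the catch tray; leave it. Origin: centre of its underside
- tape: black tape roll, 64 mm across, 19 mm high, lying on the bench to the left of the hatch; leave it. Origin: centre of its underside
- driver: screwdriver, 170 mm long, lying on the bench to the right of the fence; leave it. Origin: centre of its underside
- pot: small round jar, 44 mm across, 45 mm high, on the bench to the right of the catch tray; leave it. Origin: centre of its underside
- meter: grey hand-held meter lying face up, 140 x 75 x 39 mm, at the right of the bench; leave it. Origin: centre of its underside
- spool: steel spool, 56 mm across, 42 mm high, at the left of the bench; leave it. Origin: centre of its underside
- heatsink: small dark finned heat sink, 50 x 40 x 26 mm, at the left of the bench; leave it. Origin: centre of its underside
- module: the same module; origin at the centre of its underside, axes as above
There are look-alikes about, which are no part of the job. Leave any purple or red look-alike of the module alone.

How it is judged:
By the outcome, as a careful person would: the job done as asked, in the order asked, and still so for the second after the job is handed in, with the robot touching nothing.
It also fails if it takes over 53 s, if anything falls off the work surface, if the arm or the gripper's body presses on something with over 40 N, if the wrist force passes 120 N, or if a joint passes its speed limit or range.

ROBOT

A 7-joint arm with a two-finger parallel gripper is mounted at the origin on the work surface. World frame = base frame: x ahead of the robot, y to its left, z up, the work surface at z = 0. Lengths are in m, angles in rad, forces in N, time in s.
With the tool pointing down it reaches from about 0.425 to 0.875 m from the base axis. Payload 4.7 kg.
Tool frame: the origin (TCP) lies at the very end of the fingers, on their centre line; the grasp point (between the pads) lies hold_point_z behind it (hold_point_z is the distance from the TCP to the grasp point, in m); x points along the fingers, y is the direction in which the jaws open and shut, and the axes are right-handed (so a half turn about x gives the same grasp; the last joint's range is limited). The gripper opens to 85 mm and grips with 20 to 120 N. Pads are 22 mm wide; open, the fingers measure 114 mm over their backs; the gripper's body (76 mm by 85 mm) begins 54 mm behind the grasp point. The pads swing forward as they close: fully open they stand 13 mm farther back than shut.
Start: joints at [1.117, 0.321, -0.07, 1.45, 0.023, 1.371, -0.057], TCP at [0.293, -0.58, 0.199] pointing down, gripper open.
Joint ranges: [-2.86, 2.86], [-0.3, 2.09], [-1.38, 1.24], [0.06, 2.45], [-1.56, 4.7], [0.09, 2.05], [-2.69, 2.69]. Speed limits (rad/s): [2.57, 2.57, 3.14, 3.14, 3.14, 3.14, 3.14].

INTERFACE

Orientations are given as a unit quaternion [x, y, z, w].
In Python, from rig import * gives the robot as it stands.
- The arm moves only by the tool servo_tool, never from a script. Its argument "plan" is a list of rows, each a list of 6 numbers: the shift along the tool's x, y, z in cm, then the turn, a rotation vector about the tool's x, y, z in degrees. In form: [[x, y, z, wx, wy, wz], ...]. A call has 1 to 20 rows; each row shifts and turns the commanded pose from where the row before left it, along the tool's axes as they then stand; what a row does not reach is not made up. A row lasts 1/12 s, in which the tool goes at most 41.7 mm and 7.16 degrees, less where a joint would pass 70% of its speed; a pose out of reach is approached as far as the arm can. A call with a gripper value outside its range is refused whole. "grip" is the opening in per cent of the stroke, from 0 (shut) to 100 (fully open), set as the call begins (left out, the last holds). The fingers move at their own pace and stop on an object; "grip_force" is the grip in N (left out, the last holds). Time passes only in rows, so rows that do not move let the fingers close. It gives the time, the measured TCP pose, the force and the opening at its end, in the units of the state.
- get_state(): the state, without advancing time (a new reading comes with each control period).
- get_image(name): name is "side" or "top"; returns a dict with "image" (420x560x3 uint8, blue, green, red), "intrinsics" (3x3 intrinsics, pixels), "rvec" (rotation vector, rad) and "tvec" (3), from world to camera coordinates, as OpenCV has them. Camera axes: x right, y down, z forward; pixel columns grow to the right and rows downward; lengths in m; the calibration is good to about 2 mm. A picture is of the moment at which its call begins. There is no depth.
- finish_job(): hands the job in, once; it reports no verdict.
Trained networks look in a picture, given as the dict that the camera call returned (one of the last four; its "shot" number tells which), for a name from the list of things; names that differ only in an ending like _2 or _b are one class to them, and where a whole thing is asked for, a point or a joint stands for the part that bears it (a point fixed in the world has none). Each returns a list of dicts, best first, with "score" (0 to 1); they miss things now and then, are a little off and sometimes report something else, mostly with a low value. They report only what shows in the picture. A call takes as long as a camera call. They do not tell look-alikes from the thing itself.
- masks_of(target, picture): "pixels" (420x560 bool, what is visible of it) and "pixel" ([column, row] in pixels, amid what is visible of it).
The state is a dict: "time": time; "joint_positions": joint angles; "dq": joint speeds; "joint_efforts": joint torques, N m; "tool_pos": TCP position; "orientation": TCP orientation; "force": force on the tool from outside, world axes, zero at the start; "torque": the same for the moment, N m; "finger_gap": opening from 0.0 (shut) to 1.0 (fully open).
Only numpy, scipy, OpenCV 4.12 (cv2) and the standard library are available. Lean on these libraries where they do the work, as an engineer would, in place of code of your own. Each camera call takes 0.05 s, during which the arm holds its last target.

## Working session

There is one attempt and no reset: what is moved stays moved. The work goes in short steps, Python scripts to look and compute and a tool call to move; the robot and the scene stay as the last step left them, time stands still between calls to the robot, and variables do not carry over. Pictures are saved under pics/ and viewed, and the job is handed in when it is done.

Besides the shell and the picture viewer there is one more tool, called after "Call:" as name(argument=value, ...) on one line, values as JSON. servo_tool: Moves the arm, as the interface text tells. Its arguments: {"type":"object","properties":{"plan":{"type":"array","items":{"type":"array","items":{"type":"number"}}},"grip":{"type":"number"},"grip_force":{"type":"number"}},"required":["plan"]}

```bash
ls; mkdir -p pics; python3 - <<'E'
from rig import *
import cv2,pickle
s=get_state();print(s)
for n in ("side","top"):
    p=get_image(n);cv2.imwrite(f"pics/{n}0.png",p["image"]);pickle.dump(p,open(f"{n}0.pkl","wb"))
    print(n,p["intrinsics"],p["rvec"],p["tvec"],p["shot"])
    for t in ("module","hatch","flap","doorway","fence_end","tray"):
        try:
            for r in masks_of(t,p)[:4]: print(t,round(r["score"],2),r["pixel"],r["pixels"].sum())
        except Exception as e: print(t,e)
E
```

```text
pics
{'time': 0.0, 'joint_positions': array([ 1.11710413,  0.32183536, -0.07011148,  1.45167972,  0.0226019 ,
        1.37080155, -0.05687001]), 'dq': array([-0.00182613, -0.00011549, -0.0001886 , -0.00010279,  0.00140935,
       -0.00091652, -0.00186862]), 'joint_efforts': array([-9.39085949e-04, -4.93581784e+01, -3.82973459e-01, -3.14329755e+01,
        1.27737323e-02,  1.13551441e-02,  3.54235203e-05]), 'tool_pos': array([ 0.2927901 , -0.5796435 ,  0.19741338]), 'orientation': array([-0.68765519, -0.16457294,  0.68803564, -0.16325762]), 'force': array([-0.72888203, -0.09280274, -0.62691222]), 'torque': array([-3.07046085e-03,  2.49462081e-02,  4.77181842e-05]), 'finger_gap': 1.0055373219973511}
side [[391.67562113   0.         285.82488235]
 [  0.         391.67562113 205.56985843]
 [  0.           0.           1.        ]] [ 2.31655503 -0.13128247  0.02986059] [-0.56830792  0.12689164  1.04707399] 1
module 0.76 [260.3, 176.2] 486
module 0.73 [285.3, 222.0] 632
module 0.67 [206.0, 217.7] 591
module 0.65 [303.1, 158.2] 434
hatch 0.97 [317.7, 235.6] 8923
flap 0.52 [319.0, 221.1] 101
doorway 0.61 [319.7, 235.5] 9235
fence_end 0.86 [318.8, 236.5] 8894
tray 0.8 [317.2, 234.3] 9257
top [[388.2617863    0.         276.40675224]
 [  0.         388.2617863  207.8434381 ]
 [  0.           0.           1.        ]] [ 2.17590659 -2.13368149  0.17441414] [-0.01681775  0.56024931  0.92542684] 2
module 0.9 [179.4, 227.6] 823
module 0.84 [268.6, 205.3] 849
module 0.68 [240.0, 291.7] 855
module 0.58 [156.3, 163.5] 847
hatch 0.66 [281.9, 173.2] 12434
hatch 0.22 [269.3, 206.1] 788
flap 0.61 [311.0, 169.0] 293
flap 0.56 [267.4, 204.5] 804
doorway 0.93 [283.5, 173.8] 12705
fence_end 0.87 [280.2, 174.0] 12688
fence_end 0.28 [268.3, 204.4] 831
tray 0.98 [283.9, 174.8] 12536
```

View pics/top0.png

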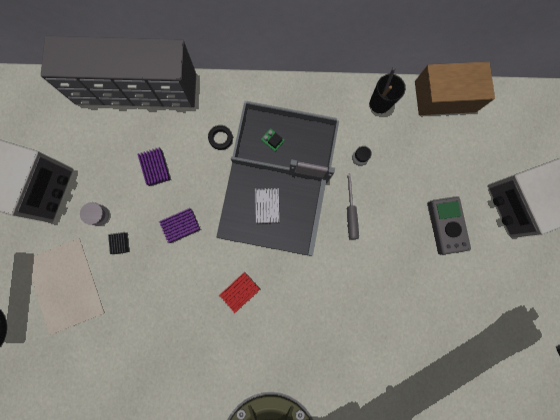

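View pics/side0.png

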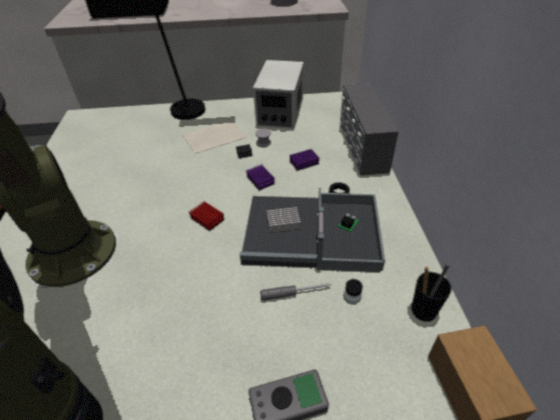

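```bash
python3 - <<'E'
import cv2
a=cv2.imread("pics/top0.png")[100:250,180:380];b=cv2.imread("pics/side0.png")[130:290,210:420]
cv2.imwrite("pics/topc.png",cv2.resize(a,None,fx=4,fy=4,interpolation=cv2.INTER_CUBIC))
cv2.imwrite("pics/sidec.png",cv2.resize(b,None,fx=3.7,fy=3.7,interpolation=cv2.INTER_CUBIC))
E
```

```text
(no output)
```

View pics/topc.png

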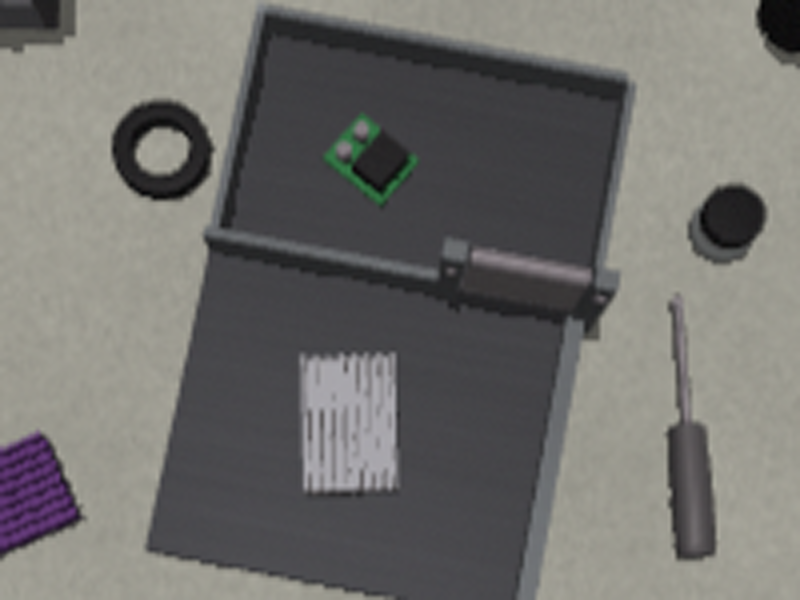

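View pics/sidec.png

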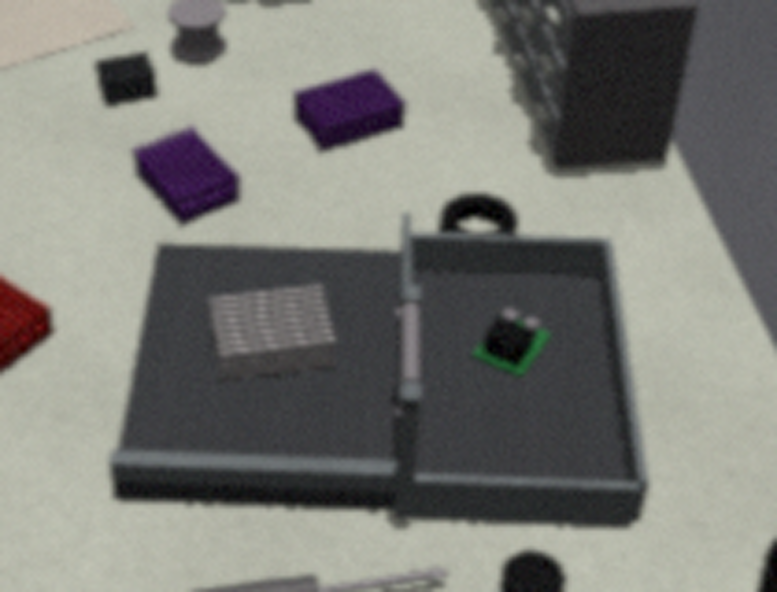

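The module candidates in the top view are purple (156,165), purple (180,226), red (240,292) and silver (268,205). Only the silver one is on the deck and isn't a purple or red look-alike, and the crop confirms this. Next I'll fit the hatch pose.

```bash
cat > h.py <<'E'
import numpy as np,cv2,pickle
from scipy.optimize import least_squares
def proj(P,p): return cv2.projectPoints(np.float64(P).reshape(-1,3),p["rvec"],p["tvec"],p["intrinsics"],None)[0].reshape(-1,2)
def h2w(P,q):
    P=np.float64(P).reshape(-1,3)/1000;c,s=np.cos(q[2]),np.sin(q[2])
    return np.c_[q[0]+c*P[:,0]-s*P[:,1],q[1]+s*P[:,0]+c*P[:,1],P[:,2]]
def ray(px,z,p):
    R=cv2.Rodrigues(p["rvec"])[0];C=-R.T@np.ravel(p["tvec"])
    d=R.T@np.linalg.inv(p["intrinsics"])@np.r_[px,1.]
    return C+d*(z-C[2])/d[2]
E
python3 - <<'E'
from h import *
T=pickle.load(open("top0.pkl","rb"));S=pickle.load(open("side0.pkl","rb"))
tc=lambda a,b:(a/4+180-.375,b/4+100-.375); sc=lambda a,b:(a/3.7+210-.36,b/3.7+130-.36)
obs=[((-200,200,20),T,tc(148,549)),((2,200,60),T,tc(208,232)),((0,45,121),T,tc(456,243)),((0,-45,121),T,tc(606,275)),
((-200,-33,38),T,(311.5,253)),((-4,-33,38),T,tc(570,320)),
((-200,200,20),S,sc(160,246)),((-200,-33,38),S,sc(120,452)),((-4,-33,38),S,sc(395,462)),((0,45,121),S,sc(412,290)),((0,-45,121),S,sc(412,388))]
f=lambda q:np.concatenate([proj(h2w(o[0],q),o[1])[0]-o[2] for o in obs])
r=least_squares(f,[.6,0,0],loss="soft_l1");q=r.x;print(q,np.round(f(q).reshape(-1,2),1))
pickle.dump(q,open("q.pkl","wb"))
L=[[(-200,200,20),(2,200,20),(2,-45,20),(-200,-45,20),(-200,200,20)],[(-200,-33,38),(-4,-33,38)],[(-6,38,121),(6,38,121),(6,52,121),(-6,52,121),(-6,38,121)],[(-6,-38,121),(6,-38,121),(6,-52,121),(-6,-52,121),(-6,-38,121)],[(0,52,60),(0,200,60)],[(2,-45,6),(154,-45,6),(154,194,6),(2,194,6)],[(0,-38,20),(0,38,20)]]
for n,p,(x,y,w,h_,k) in (("t",T,(180,90,200,170,3)),("s",S,(210,130,210,160,3))):
    im=cv2.resize(p["image"],None,fx=k,fy=k,interpolation=cv2.INTER_CUBIC)
    for l in L: cv2.polylines(im,[np.int32((proj(h2w(l,q),p)+.5)*k)],False,(0,255,255),1)
    cv2.imwrite(f"pics/fit_{n}.png",im[y*k:(y+h_)*k,x*k:(x+w)*k])
E
```

```text
[ 0.6510199  -0.08613465 -0.16346404] [[-0.6  0.2]
 [-1.2 -1.8]
 [-0.3  1.1]
 [ 0.4  0.1]
 [-3.3  0.9]
 [-0.8 -2.5]
 [-0.6  0.6]
 [-1.6  1. ]
 [ 2.1  0.8]
 [ 0.3  1.7]
 [ 0.5  1.8]]
```

View pics/fit_t.png

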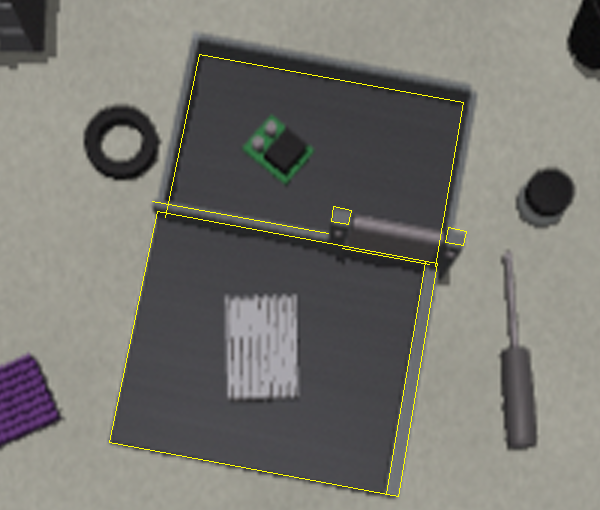

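View pics/fit_s.png

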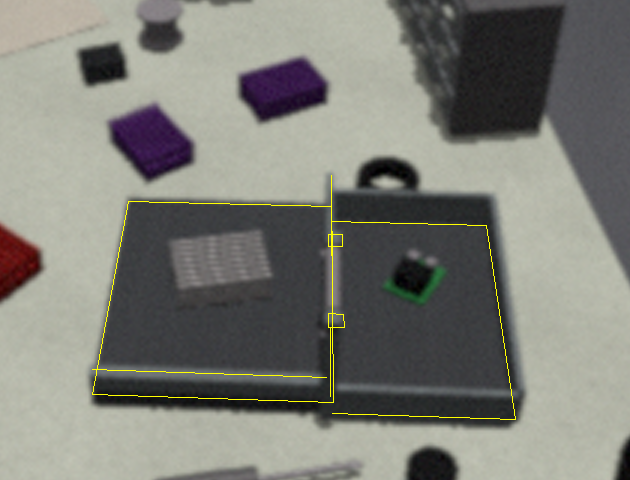

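```bash
python3 - <<'E'
from h import *
T=pickle.load(open("top0.pkl","rb"));S=pickle.load(open("side0.pkl","rb"))
for n,p,x,y,w,h_,k in (("t1",T,285,150,60,45,13),("t2",T,210,150,60,45,13),("s1",S,290,190,60,45,13),("t3",T,285,225,60,45,13)):
    im=cv2.resize(p["image"][y:y+h_,x:x+w],None,fx=k,fy=k,interpolation=cv2.INTER_CUBIC)
    for i in range(0,w,10): cv2.putText(im,str(x+i),(i*k,10),0,.35,(0,0,255));cv2.line(im,(int((i+.5)*k),12),(int((i+.5)*k),20),(0,0,255))
    for i in range(0,h_,5): cv2.putText(im,str(y+i),(0,int((i+.5)*k)+4),0,.35,(0,0,255))
    cv2.imwrite(f"pics/z_{n}.png",np.clip(im*1.5,0,255).astype(np.uint8))
E
```

```text
(no output)
```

View pics/z_t1.png

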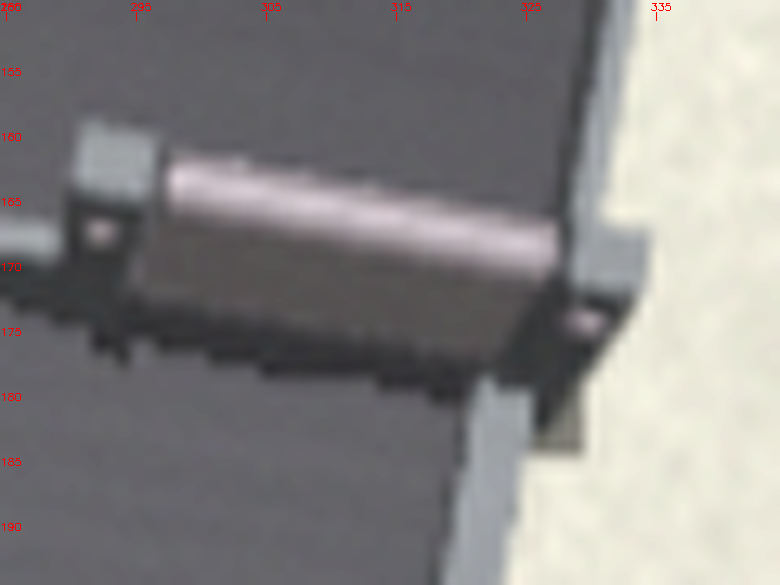

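View pics/z_t2.png

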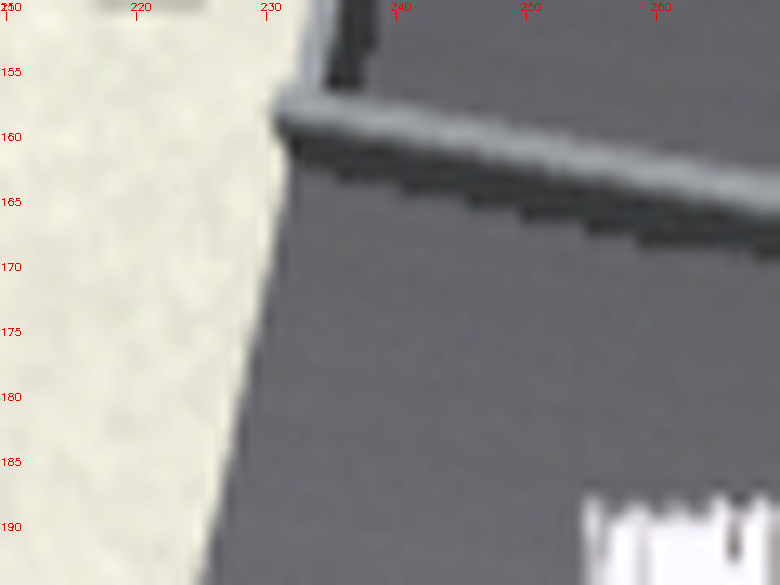

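View pics/z_s1.png

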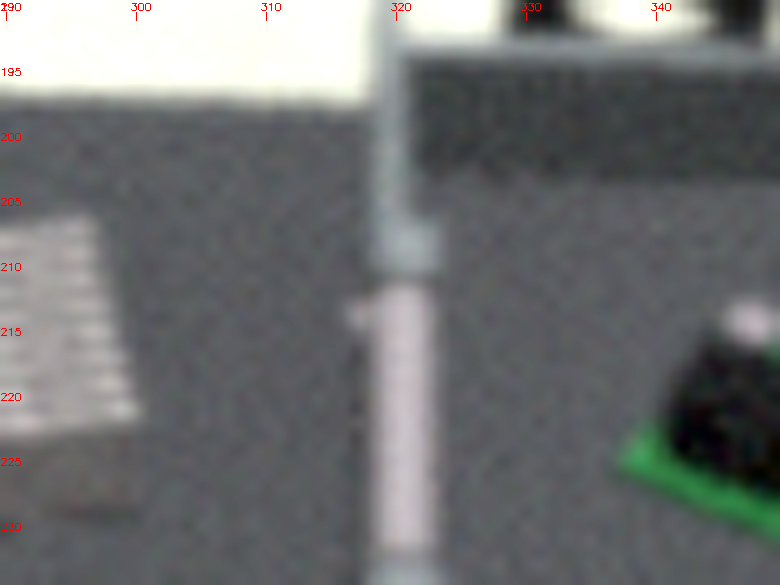

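View pics/z_t3.png

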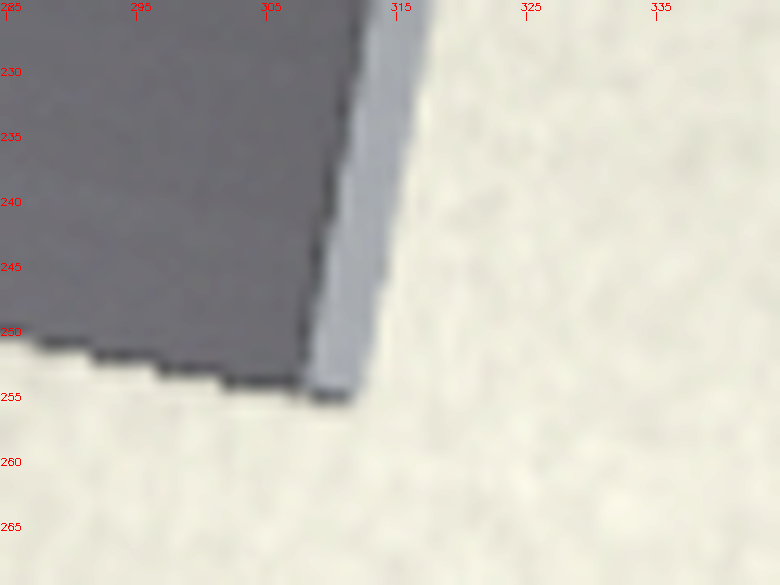

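```bash
python3 - <<'E'
from h import *
T=pickle.load(open("top0.pkl","rb"));S=pickle.load(open("side0.pkl","rb"))
obs=[((-200,200,20),T,(217,237)),((0,45,121),T,(293.3,161.8)),((0,-45,121),T,(331.4,169.7)),
((-200,-33,38),T,(308.3,254.1)),((-4,-33,38),T,(321.6,178.6)),
((-200,200,20),S,(253,196)),((0,45,121),S,(321.2,208.6)),((0,-45,121),S,(321.2,234.5)),((-200,-33,38),S,(242,252))]
f=lambda q:np.concatenate([proj(h2w(o[0],q),o[1])[0]-o[2] for o in obs])
r=least_squares(f,[.6,0,0],loss="soft_l1");q=r.x;print(q,np.round(f(q).reshape(-1,2),1))
pickle.dump(q,open("q.pkl","wb"))
# module: minAreaRect of the bright top
im=T["image"].astype(int);m=((im.min(2)>140)).astype(np.uint8);M=np.zeros_like(m);M[180:230,245:290]=m[180:230,245:290]
M=cv2.morphologyEx(M,cv2.MORPH_CLOSE,np.ones((5,5)))
c=max(cv2.findContours(M,0,1)[0],key=cv2.contourArea);b=cv2.boxPoints(cv2.minAreaRect(c));print(b)
W=np.array([ray(x,.048,T) for x in b]);
print(W,np.linalg.norm(np.diff(W,axis=0),axis=1));ct=W.mean(0)
cc,s=np.cos(q[2]),np.sin(q[2]);R=np.array([[cc,s],[-s,cc]])
print("module hatch",R@(ct[:2]-q[:2])*1e3, "corners",((W[:,:2]-q[:2])@R.T*1e3).round(1))
# side
ms=((S["image"].min(2)>110)).astype(np.uint8);M=np.zeros_like(ms);M[200:231,262:301]=ms[200:231,262:301]
ys,xs=np.where(cv2.morphologyEx(M,cv2.MORPH_CLOSE,np.ones((5,5))));w=ray((xs.mean(),ys.mean()),.048,S);print("side",(R@(w[:2]-q[:2])*1e3))
E
```

```text
[ 0.65037429 -0.08598897 -0.16850062] [[-1.3 -0.1]
 [-0.  -0.2]
 [ 0.  -0.9]
 [-0.5  0. ]
 [-0.3 -1.2]
 [-0.6  0.5]
 [-0.1  1.1]
 [-0.   1.8]
 [-1.8  0.5]]
[[255. 189.]
 [278. 189.]
 [278. 221.]
 [255. 221.]]
[[ 0.6055319   0.04829879  0.048     ]
 [ 0.60678483 -0.00881129  0.048     ]
 [ 0.52681432 -0.01022162  0.048     ]
 [ 0.52566707  0.04621309  0.048     ]] [0.05712382 0.07998294 0.05644637]
module hatch [-100.56788454   89.2571589 ] corners [[ -66.7  124.9]
 [ -55.9   68.8]
 [-134.5   54. ]
 [-145.1  109.4]]
side [-102.48671209   93.0102366 ]
```

```bash
cat >> h.py <<'E'
from scipy.spatial.transform import Rotation as Rn
def target(hx,hy,z,tilt,jaw,q):
    """tool orientation: x axis down tilted toward hatch +x by tilt deg; jaw 'x' or 'y' (sign) hatch axis for tool y"""
    H=Rn.from_euler('z',q[2]).as_matrix();t=np.radians(tilt)
    x=np.array([np.sin(t),0,-np.cos(t)]);y=np.array(jaw,float);z_=np.cross(x,y)
    return h2w((hx,hy,z),q)[0],H@np.c_[x,y,z_]
def delta(s,tgt):
    R=Rn.from_quat(s["orientation"]).as_matrix();P,Rt=tgt
    return (R.T@(P-s["tool_pos"])*100).round(2),np.degrees(Rn.from_matrix(R.T@Rt).as_rotvec()).round(2)
def inh(s,q):
    R=Rn.from_euler('z',-q[2]).as_matrix();return (R@(s["tool_pos"]-np.r_[q[:2],0])*1000).round(1),(R@Rn.from_quat(s["orientation"]).as_matrix()).round(3)
E
python3 - <<'E'
from rig import *
from h import *
q=pickle.load(open("q.pkl","rb"));s=get_state()
print(inh(s,q)); print(Rn.from_quat(s["orientation"]).as_matrix().round(2))
for j in ((1,0,0),(-1,0,0),(0,1,0),(0,-1,0)): print(j,delta(s,target(-100,160,120,0,j,q)))
E
```

```text
(array([-269.4, -547.2,  198.6]), array([[ 0.   ,  0.594, -0.804],
       [-0.   , -0.804, -0.594],
       [-1.   ,  0.   ,  0.   ]]))
[[-0.    0.45 -0.89]
 [-0.   -0.89 -0.45]
 [-1.    0.    0.  ]]
(1, 0, 0) (array([  7.85, -46.81, -55.64]), array([-5.354e+01,  1.000e-02, -0.000e+00]))
(-1, 0, 0) (array([  7.85, -46.81, -55.64]), array([ 1.2646e+02, -1.0000e-02, -1.0000e-02]))
(0, 1, 0) (array([  7.85, -46.81, -55.64]), array([-1.4354e+02,  1.0000e-02,  0.0000e+00]))
(0, -1, 0) (array([  7.85, -46.81, -55.64]), array([ 3.646e+01,  0.000e+00, -1.000e-02]))
```

Call:
servo_tool(plan=[[0,-2.34,-2.78,0,0,0],[0,-2.34,-2.78,0,0,0],[0,-2.34,-2.78,0,0,0],[0,-2.34,-2.78,0,0,0],[0,-2.34,-2.78,0,0,0],[0,-2.34,-2.78,0,0,0],[0,-2.34,-2.78,0,0,0],[0,-2.34,-2.78,0,0,0],[0,-2.34,-2.78,0,0,0],[0,-2.34,-2.78,0,0,0],[0,-2.34,-2.78,0,0,0],[0,-2.34,-2.78,0,0,0],[0,-2.34,-2.78,0,0,0],[0,-2.34,-2.78,0,0,0],[0,-2.34,-2.78,0,0,0],[0,-2.34,-2.78,0,0,0],[0,-2.34,-2.78,0,0,0],[0,-2.34,-2.78,0,0,0],[0,-2.34,-2.78,0,0,0],[0,-2.34,-2.78,0,0,0]], grip=40)

```text
time: 2.37
tool_pos: [0.5789, 0.0897, 0.1988]
orientation: [0.688, 0.164, -0.688, 0.164]
force: [0.5, 0.0, -0.4]
finger_gap: 0.399
```

Call:
servo_tool(plan=[[0,0,0,-5.4,0,0],[0,0,0,-5.4,0,0],[0,0,0,-5.4,0,0],[0,0,0,-5.4,0,0],[0,0,0,-5.4,0,0],[0,0,0,-5.4,0,0],[0,0,0,-5.4,0,0],[0,0,0,-5.4,0,0],[0,0,0,-5.4,0,0],[0,0,0,-5.0,0,0]])

```text
time: 3.2
tool_pos: [0.5784, 0.0881, 0.1986]
orientation: [0.539, 0.458, -0.539, 0.458]
force: [-0.2, 0.3, 0.9]
finger_gap: 0.397
```

```bash
python3 - <<'E'
from rig import *
from h import *
q=pickle.load(open("q.pkl","rb"));s=get_state()
print(s["time"],s["force"],s["finger_gap"],inh(s,q)); print(delta(s,target(-101,168,40,0,(1,0,0),q)))
print(s["joint_positions"].round(2))
E
```

```text
3.2 [-0.24398342  0.30087523  0.86289066] 0.3967920480282055 (array([-100.2,  159.6,  198.6]), array([[ 0.   ,  1.   ,  0.005],
       [-0.   ,  0.005, -1.   ],
       [-1.   ,  0.   ,  0.   ]]))
(array([15.86, -0.08, -0.85]), array([ 0.31,  0.01, -0.01]))
[ 0.45  0.26 -0.76  1.6   0.18  1.36 -0.5 ]
```

Call:
servo_tool(plan=[[3,0,-0.4,0,0,0],[3,0,-0.4,0,0,0],[3,0,0,0,0,0],[3,0,0,0,0,0],[2,0,0,0,0,0],[1.5,0,0,0,0,0],[1.3,0,0,0,0,0],[0,0,0,0,0,0]])

```text
time: 3.87
tool_pos: [0.5777, 0.0955, 0.0278]
orientation: [-0.539, -0.457, 0.541, -0.455]
force: [-0.4, -0.1, 0.3]
finger_gap: 0.399
```

```bash
python3 - <<'E'
from rig import *
from h import *
q=pickle.load(open("q.pkl","rb"));s=get_state()
print(s["time"],s["force"],s["finger_gap"],inh(s,q)[0])
for n in ("top","side"):
    p=get_image(n);im=p["image"];im=im[130:270,200:360] if n=="top" else im[120:280,210:400]
    cv2.imwrite(f"pics/a_{n}.png",cv2.resize(im,None,fx=4,fy=4,interpolation=cv2.INTER_CUBIC)[:600,:800])
E
```

```text
3.8667 [-0.394361   -0.14352181  0.26738318] 0.3985034099482348 [-102.1  166.8   27.8]
```

View pics/a_top.png

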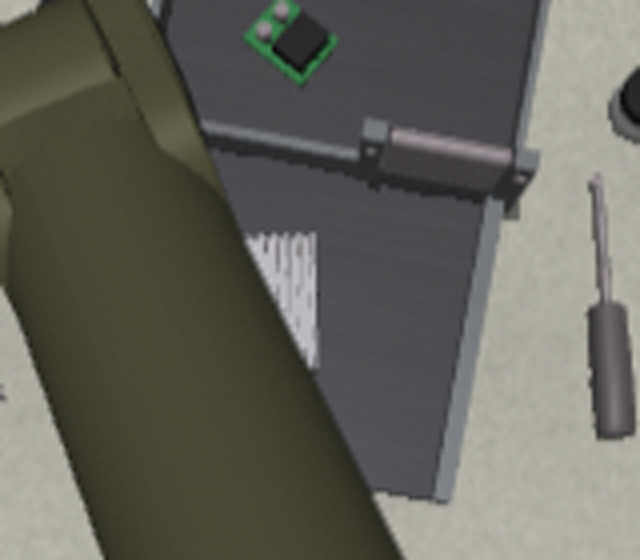

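View pics/a_side.png

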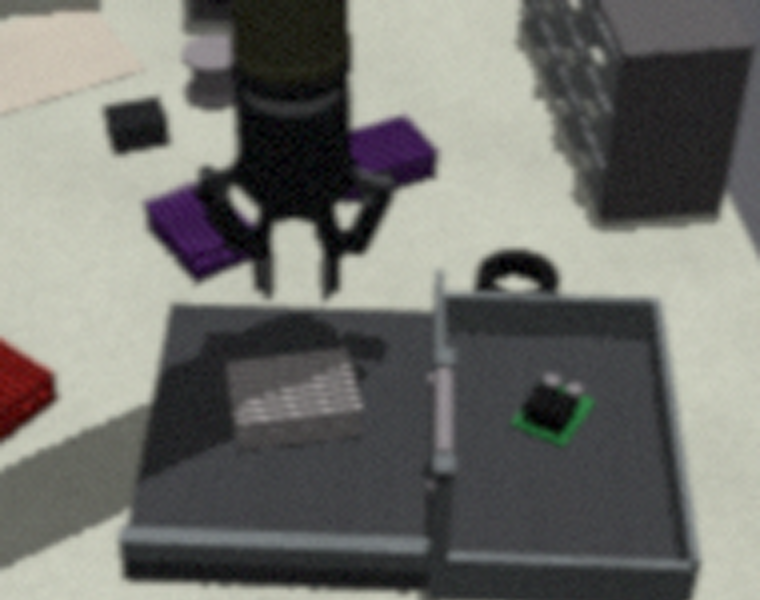

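```bash
python3 - <<'E'
from h import *
q=pickle.load(open("q.pkl","rb"));S=pickle.load(open("side0.pkl","rb"))
for z in (28,36,44,52): print(z,[( (proj(h2w((-102+d,167,z),q),S)[0]-[210,120])*4).round() for d in(-25,25)])
E
```

```text
28 [array([263., 331.]), array([332., 333.])]
36 [array([263., 322.]), array([332., 324.])]
44 [array([262., 314.]), array([332., 316.])]
52 [array([262., 306.]), array([332., 308.])]
```

```bash
python3 - <<'E'
import cv2,numpy as np
a=cv2.imread("pics/a_side.png")[240:380,180:400]
cv2.imwrite("pics/a_c.png",cv2.resize(np.clip(a*2.2,0,255).astype(np.uint8),None,fx=3.6,fy=3.6))
E
```

```text
(no output)
```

View pics/a_c.png

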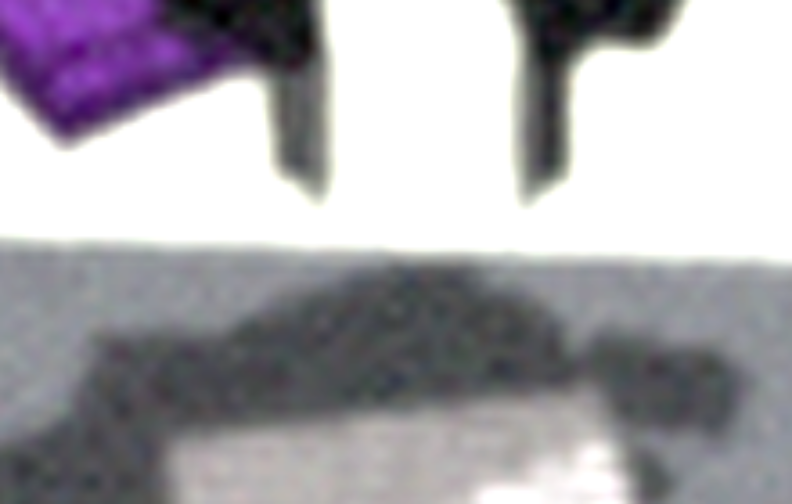

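Call:
servo_tool(plan=[[0,0,0,0,0,0],[0,0,0,0,0,0],[0,0,0,0,0,0],[0,0,0,0,0,0],[0,0,0,0,0,0],[0,0,0,0,0,0]], grip=0)

```text
time: 4.47
tool_pos: [0.5798, 0.0961, 0.0308]
orientation: [0.54, 0.456, -0.54, 0.457]
force: [0.5, 0.1, 0.7]
finger_gap: -0.003
```

```bash
python3 - <<'E'
from rig import *
from h import *
q=pickle.load(open("q.pkl","rb"));s=get_state()
print(s["time"],s["force"],s["finger_gap"],inh(s,q)[0])
p=get_image("side");im=p["image"];x,y,k=250,150,12
pt=proj(h2w([inh(s,q)[0]],q),p)[0];print(pt)
im=cv2.resize(np.clip(im[150:200,250:315]*2.,0,255).astype(np.uint8),None,fx=k,fy=k,interpolation=cv2.INTER_CUBIC)
for z in (28,40,50,60): cv2.circle(im,tuple(int(v) for v in (proj(h2w([np.r_[inh(s,q)[0][:2],z]],q),p)[0]-[x,y]+.5)*k),4,(0,0,255),-1)
cv2.imwrite("pics/b_c.png",im)
E
```

```text
4.4667 [0.46800764 0.12718478 0.68927974] -0.0031158419366256775 [-100.1  167.6   30.8]
[284.98662117 202.05464505]
```

View pics/b_c.png

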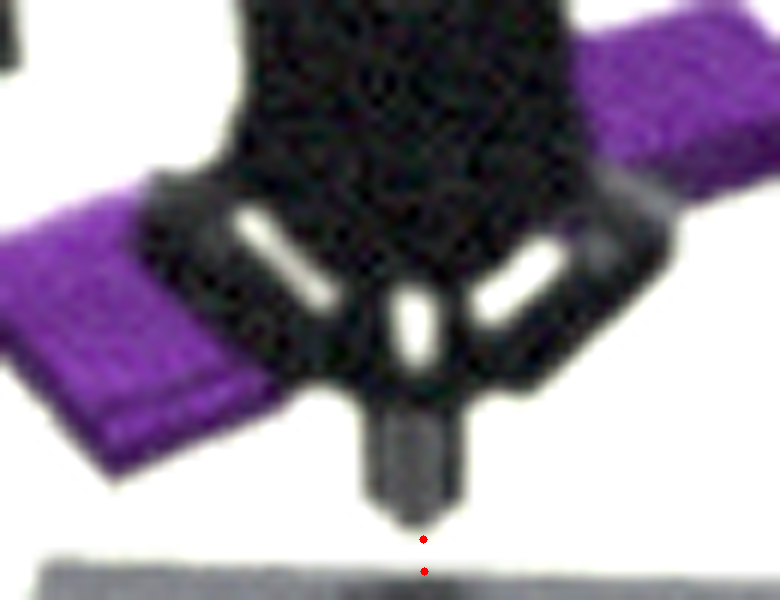

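```bash
python3 - <<'E'
from rig import *
from h import *
q=pickle.load(open("q.pkl","rb"))
p=get_image("side");S0=pickle.load(open("side0.pkl","rb"));T=pickle.load(open("top0.pkl","rb"))
print(p["rvec"]-S0["rvec"],p["tvec"]-S0["tvec"])
for c in (S0,T):
    R=cv2.Rodrigues(c["rvec"])[0];print("cam",-R.T@np.ravel(c["tvec"]))
    print(proj([[0,0,0],[.1,0,0],[0,.1,0],[0,-.1,0]],c))
# cross-check heights with both cameras: purple/red/meter centres on z=.028
for n,z in (("module",.028),("pot",.045),("tape",.019),("spool",.042),("meter",.039),("driver",.01)):
    for c,k in ((S0,"s"),(T,"t")):
        pass
cv2.imwrite("pics/b_full.png",p["image"])
t=get_image("top");cv2.imwrite("pics/b_top.png",t["image"])
for n in ("pot","tape","spool","meter","driver"):
    for k,c in (("s",p),("t",t)):
        r=masks_of(n,c)[:1]
        for a in r: print(n,k,round(a["score"],2),a["pixel"],ray(a["pixel"],.02,c).round(3))
E
```

```text
[0. 0. 0.] [0. 0. 0.]
cam [ 0.50997115 -0.73733885  0.79479567]
[[ 73.23975597 253.03581006]
 [111.4838255  249.57096964]
 [ 83.43483802 226.30391193]
 [ 61.51779368 283.77124701]]
cam [0.4218525  0.00988541 0.99625283]
[[269.35088379 442.89540184]
 [270.2112634  398.42634877]
 [227.32427128 442.4368228 ]
 [311.22991404 443.35237052]]
pot s 0.7 [352.6, 293.0] [ 0.705 -0.225  0.02 ]
pot t 0.72 [360.1, 155.2] [ 0.706 -0.221  0.02 ]
tape s 0.48 [339.0, 188.5] [0.75  0.148 0.02 ]
tape t 0.25 [361.6, 156.6] [ 0.703 -0.225  0.02 ]
spool s 0.6 [262.7, 138.8] [0.536 0.45  0.02 ]
spool t 0.97 [95.0, 215.0] [0.536 0.449 0.02 ]
meter s 0.84 [289.0, 398.4] [ 0.532 -0.443  0.02 ]
meter t 0.83 [448.7, 221.7] [ 0.537 -0.446  0.02 ]
driver s 0.76 [279.5, 291.8] [ 0.536 -0.201  0.02 ]
driver t 0.85 [353.7, 220.5] [ 0.535 -0.203  0.02 ]
```

View pics/b_full.png

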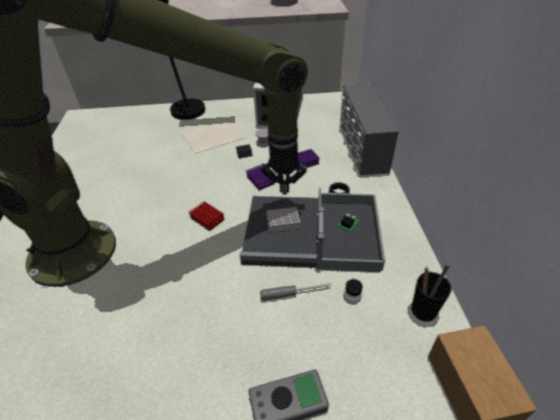

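View pics/b_top.png

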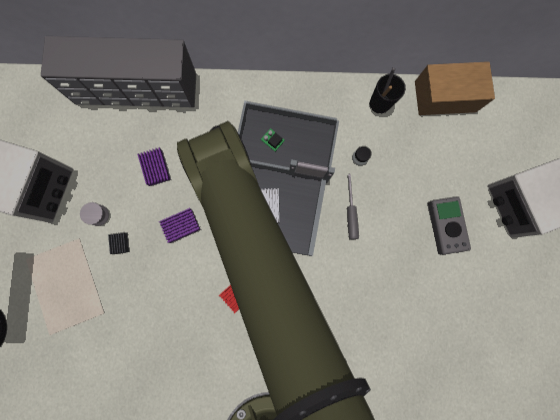

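```bash
python3 - <<'E'
from rig import *
from h import *
s=get_state();P=s["tool_pos"];print(s["time"],P,s["joint_positions"].round(3))
t=cv2.imread("pics/b_top.png");f=cv2.imread("pics/b_full.png")
T=pickle.load(open("top0.pkl","rb"));S=pickle.load(open("side0.pkl","rb"))
for im,c in ((t,T),(f,S)):
    for z in (.03,.08,.13,.18,.23,.28,.33,.38):
        u=proj([[P[0],P[1],z]],c)[0];cv2.circle(im,tuple(int(round(v)) for v in u),2,(0,0,255),-1)
v=np.hstack([cv2.resize(t[100:240,150:290],None,fx=2.8,fy=2.8),cv2.resize(f[60:220,220:360],(392,448))[:392]])
cv2.imwrite("pics/ax.png",v)
E
```

```text
5.1167 [0.57964141 0.09611499 0.0304744 ] [ 0.379  0.421 -0.71   1.775  0.31   1.061 -0.609]
```

View pics/ax.png

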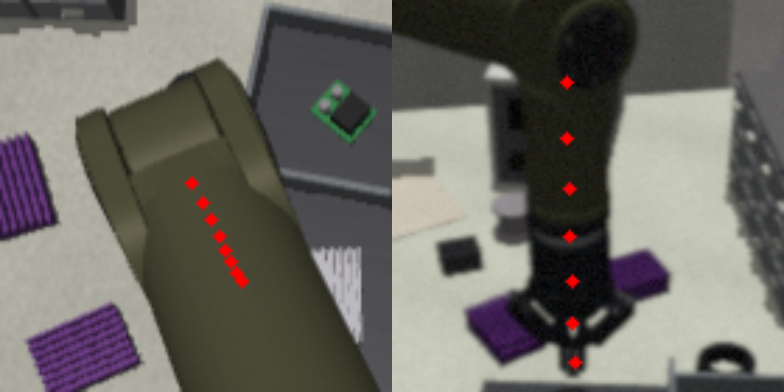

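Call:
servo_tool(plan=[[0.4,0,0,0,0,0],[0.3,0,0,0,0,0],[0,0,0,0,0,0]])

```text
time: 5.37
tool_pos: [0.579, 0.0959, 0.0225]
orientation: [-0.54, -0.457, 0.541, -0.456]
force: [-0.1, 0.3, -0.4]
finger_gap: 0.003
```

```bash
python3 - <<'E'
import rig
from rig import *
print([n for n in dir(rig) if n[0]!='_'])
for i in range(2):
    s=get_state();print(s["time"],s["tool_pos"],s["force"])
E
```

```text
['MotionError', 'finish_job', 'get_image', 'get_state', 'hold_point_z', 'masks_of']
5.3667 [0.57895296 0.09589808 0.02253166] [-0.09136313  0.25304199 -0.35228872]
5.3667 [0.57895296 0.09589808 0.02253166] [-0.09136313  0.25304199 -0.35228872]
```

Call:
servo_tool(plan=[[0.2,0,0,0,0,0],[0.1,0,0,0,0,0]])

```text
time: 5.53
tool_pos: [0.5795, 0.0961, 0.0202]
orientation: [-0.54, -0.456, 0.54, -0.456]
force: [-0.2, -1.0, -0.5]
finger_gap: -0.001
```

Call:
servo_tool(plan=[[0.2,0,0,0,0,0],[0,0,0,0,0,0]])

```text
time: 5.7
tool_pos: [0.5794, 0.096, 0.0181]
orientation: [-0.54, -0.457, 0.54, -0.456]
force: [0.5, -0.6, -0.2]
finger_gap: 0.0
```

```bash
python3 - <<'E'
from rig import *
from h import *
s=get_state();print(s["tool_pos"],s["force"],hold_point_z)
p=get_image("side");k=12
im=cv2.resize(np.clip(p["image"][160:210,250:315]*2.,0,255).astype(np.uint8),None,fx=k,fy=k,interpolation=cv2.INTER_CUBIC)
cv2.imwrite("pics/c_c.png",im)
E
```

```text
[0.5793745  0.09602693 0.01806577] [ 0.46894259 -0.56194643 -0.24272977] 0.0187
```

View pics/c_c.png

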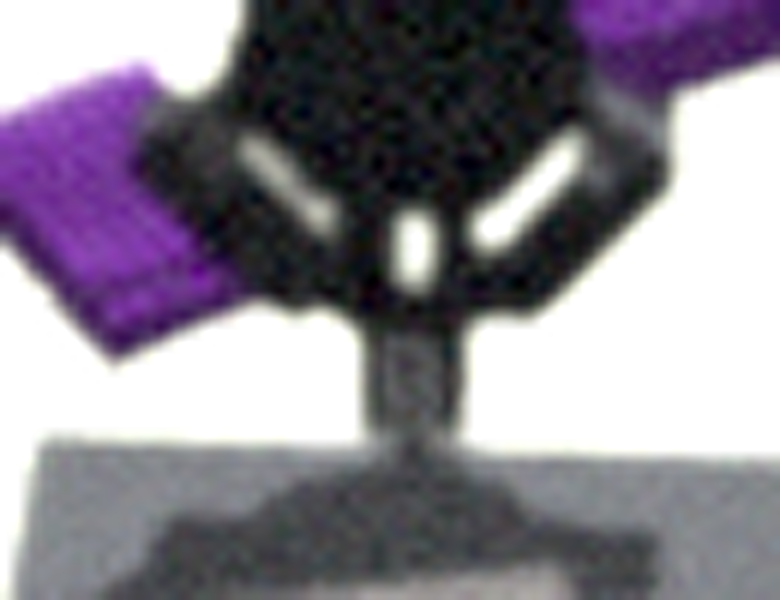

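Call:
servo_tool(plan=[[0.3,0,0,0,0,0],[0.3,0,0,0,0,0],[0.3,0,0,0,0,0],[0,0,0,0,0,0]])

```text
time: 6.08
tool_pos: [0.579, 0.096, 0.0086]
orientation: [-0.54, -0.457, 0.54, -0.456]
force: [0.2, 0.2, 0.9]
finger_gap: 0.005
```

```bash
python3 - <<'E'
from rig import *
from h import *
s=get_state();print(s["tool_pos"],s["force"],hold_point_z)
p=get_image("side");k=12
im=cv2.resize(np.clip(p["image"][160:210,250:315]*2.,0,255).astype(np.uint8),None,fx=k,fy=k,interpolation=cv2.INTER_CUBIC)
cv2.imwrite("pics/d_c.png",im)
E
```

```text
[0.57904331 0.09595148 0.00864679] [0.24424514 0.22717616 0.94218917] 0.0187
```

View pics/d_c.png

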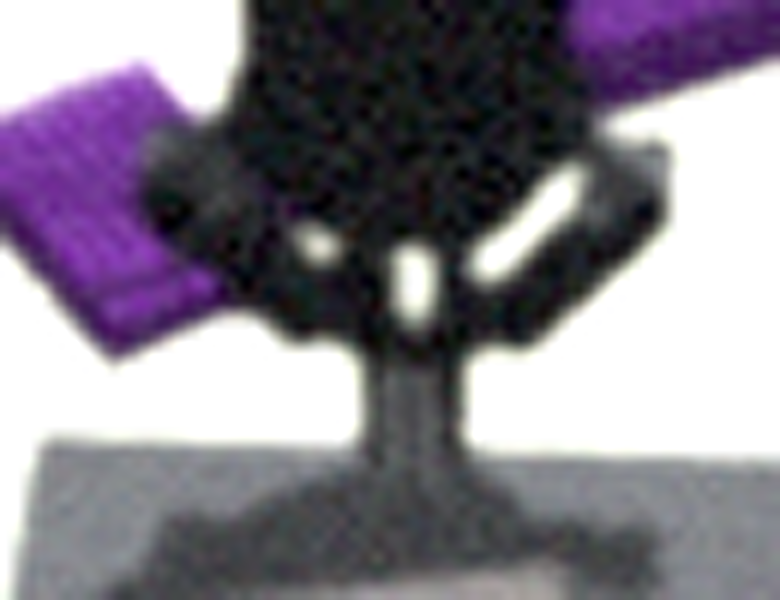

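Call:
servo_tool(plan=[[0.4,0,0,0,0,0],[0.4,0,0,0,0,0],[0,0,0,0,0,0]])

```text
time: 6.38
tool_pos: [0.579, 0.0959, 0.0005]
orientation: [-0.54, -0.457, 0.541, -0.456]
force: [-1.1, -0.3, -0.6]
finger_gap: 0.007
```

```bash
python3 - <<'E'
from rig import *
from h import *
s=get_state();print(s["tool_pos"],s["force"],hold_point_z)
p=get_image("side");k=12
im=cv2.resize(np.clip(p["image"][170:220,250:315]*3.,0,255).astype(np.uint8),None,fx=k,fy=k,interpolation=cv2.INTER_CUBIC)
cv2.imwrite("pics/e_c.png",im)
E
```

```text
[5.78954392e-01 9.59377721e-02 5.13132819e-04] [-1.1336202  -0.29004531 -0.61514909] 0.0187
```

View pics/e_c.png

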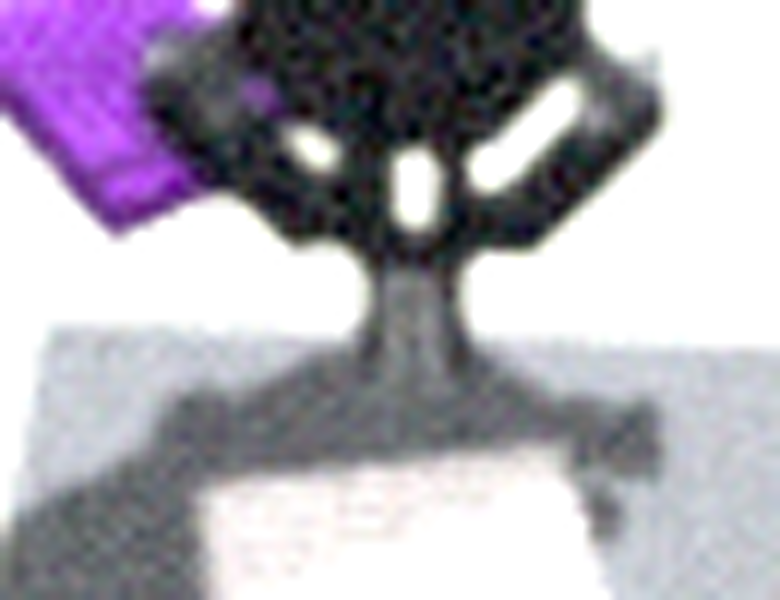

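Call:
servo_tool(plan=[[0.3,0,0,0,0,0],[0.3,0,0,0,0,0],[0,0,0,0,0,0]])

```text
time: 6.68
tool_pos: [0.5792, 0.096, -0.0052]
orientation: [-0.54, -0.457, 0.54, -0.456]
force: [-0.2, -0.4, 0.3]
finger_gap: 0.001
```

Call:
servo_tool(plan=[[0.3,0,0,0,0,0],[0,0,0,0,0,0]])

```text
time: 6.85
tool_pos: [0.5793, 0.096, -0.008]
orientation: [-0.54, -0.457, 0.54, -0.456]
force: [-0.2, -0.0, -0.1]
finger_gap: 0.0
```

Call:
servo_tool(plan=[[0.2,0,0,0,0,0],[0,0,0,0,0,0]])

```text
time: 7.02
tool_pos: [0.5795, 0.0961, -0.0098]
orientation: [-0.54, -0.456, 0.54, -0.456]
force: [-0.2, 1.0, -0.4]
finger_gap: -0.002
```

Call:
servo_tool(plan=[[0.2,0,0,0,0,0],[0,0,0,0,0,0]])

```text
time: 7.18
tool_pos: [0.5795, 0.0961, -0.0118]
orientation: [-0.54, -0.456, 0.54, -0.456]
force: [-0.1, 0.6, -0.4]
finger_gap: 0.001
```

Call:
servo_tool(plan=[[0.2,0,0,0,0,0],[0,0,0,0,0,0]])

```text
time: 7.35
tool_pos: [0.5799, 0.0962, -0.0126]
orientation: [-0.54, -0.456, 0.54, -0.457]
force: [-3.0, 0.0, 6.4]
finger_gap: 0.002
```

Call:
servo_tool(plan=[[0.2,0,0,0,0,0],[0,0,0,0,0,0]])

```text
time: 7.52
tool_pos: [0.58, 0.0961, -0.0127]
orientation: [-0.54, -0.456, 0.54, -0.457]
force: [-7.8, -1.6, 19.4]
finger_gap: -0.001
```

```bash
python3 - <<'E'
from rig import *
from h import *
s=get_state();print(s["tool_pos"],s["force"],hold_point_z)
p=get_image("side");k=12
im=cv2.resize(np.clip(p["image"][170:220,250:315]*4.,0,255).astype(np.uint8),None,fx=k,fy=k,interpolation=cv2.INTER_CUBIC)
for z in (20,30,40):
  u=proj([[s["tool_pos"][0],s["tool_pos"][1],z/1000]],p)[0];print(z,(u-[250,170]+.5)*k)
cv2.imwrite("pics/f_c.png",im)
E
```

```text
[ 0.58002321  0.09607892 -0.01271386] [-7.8126237  -1.62439118 19.38743443] 0.0187
20 [427.68154103 423.28690785]
30 [426.81062521 392.87459975]
40 [425.92917738 362.09451441]
```

View pics/f_c.png

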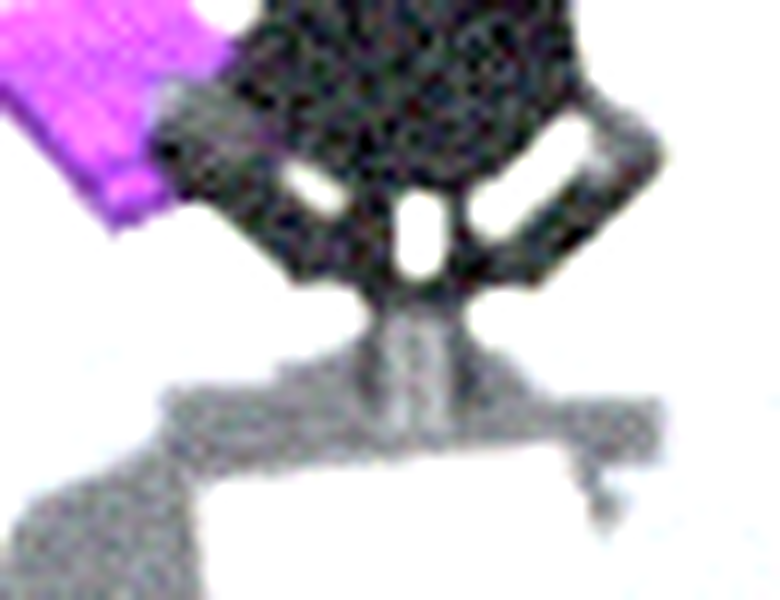

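Call:
servo_tool(plan=[[-0.4,0,0,0,0,0],[-0.5,0,0,0,0,0],[0,0,0,0,0,0],[0,0,0,0,0,0],[0,0,0,0,0,0]], grip=40)

```text
time: 7.98
tool_pos: [0.5794, 0.096, -0.0069]
orientation: [-0.54, -0.456, 0.54, -0.456]
force: [-0.8, -0.1, -0.6]
finger_gap: 0.401
```

Call:
servo_tool(plan=[[0,0,0.8,0,0,0],[0,0,0.8,0,0,0],[0,0,0.8,0,0,0],[0,0,0.8,0,0,0],[0,0,0.8,0,0,0],[0,0,0.8,0,0,0]])

```text
time: 8.48
tool_pos: [0.5716, 0.0477, -0.0065]
orientation: [0.54, 0.456, -0.54, 0.456]
force: [-0.1, 1.1, -0.9]
finger_gap: 0.402
```

```bash
python3 - <<'E'
from rig import *
from h import *
q=pickle.load(open("q.pkl","rb"));s=get_state()
print(s["time"],s["force"],s["finger_gap"],inh(s,q))
for n in ("side",):
    p=get_image(n);im=p["image"][150:280,230:400]
    cv2.imwrite(f"pics/g_{n}.png",np.clip(1.6*cv2.resize(im,None,fx=4.6,fy=4.6,interpolation=cv2.INTER_CUBIC),0,255)[:600,:800])
E
```

```text
8.4833 [-0.07575124  1.14277726 -0.87878806] 0.4019591787560697 (array([-100.1,  118.6,   -6.5]), array([[ 0.,  1.,  0.],
       [ 0.,  0., -1.],
       [-1.,  0., -0.]]))[ WARN:0@1.106] global loadsave.cpp:1063 imwrite_ Unsupported depth image for selected encoder is fallbacked to CV_8U.
```

View pics/g_side.png

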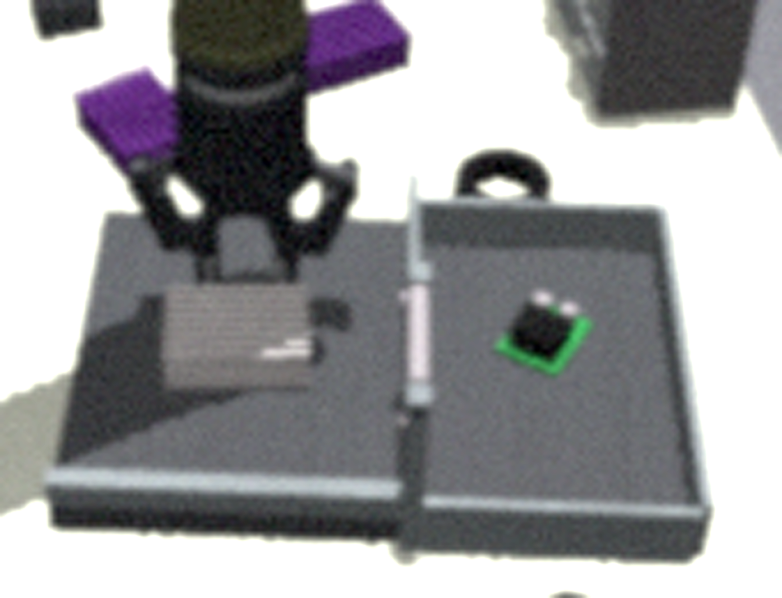

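Call:
servo_tool(plan=[[0,0,0.8,0,0,0],[0,0,0.8,0,0,0],[0,0,0.8,0,0,0],[0,0,0.8,0,0,0],[0,0,0.8,0,0,0],[0,0,0.8,0,0,0],[0,0,0.8,0,0,0],[0,0,0.8,0,0,0],[0,0,0.6,0,0,0],[0,0,0,0,0,0]])

```text
time: 9.37
tool_pos: [0.5596, -0.0227, -0.0067]
orientation: [-0.54, -0.456, 0.541, -0.456]
force: [-0.1, 0.0, 0.1]
finger_gap: 0.399
```

Call:
servo_tool(plan=[[0,0,0.3,0,0,0],[0,0,0.3,0,0,0],[0,0,0,0,0,0]])

```text
time: 9.62
tool_pos: [0.5586, -0.0267, -0.0067]
orientation: [-0.54, -0.456, 0.54, -0.456]
force: [0.6, -1.2, 0.6]
finger_gap: 0.395
```

```bash
python3 - <<'E'
from rig import *
from h import *
q=pickle.load(open("q.pkl","rb"));s=get_state()
print(s["time"],s["force"],s["finger_gap"],inh(s,q))
for n in ("side",):
    p=get_image(n);im=p["image"][150:280,230:400]
    cv2.imwrite(f"pics/h_{n}.png",np.clip(1.6*cv2.resize(im,None,fx=4.6,fy=4.6,interpolation=cv2.INTER_CUBIC),0,255).astype(np.uint8)[:600,:800])
E
```

```text
9.6167 [ 0.57975504 -1.21030109  0.56478999] 0.39536265802578485 (array([-100.4,   43.1,   -6.7]), array([[-0.001,  1.   ,  0.001],
       [-0.001,  0.001, -1.   ],
       [-1.   , -0.001,  0.001]]))
```

View pics/h_side.png

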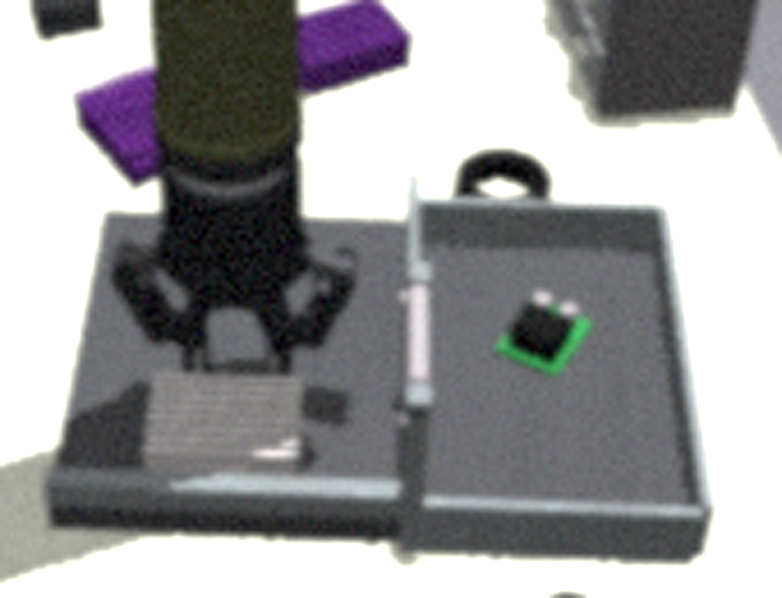

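Call:
servo_tool(plan=[[0,0,0.3,0,0,0],[0,0,0.2,0,0,0],[0,0,0,0,0,0]])

```text
time: 9.92
tool_pos: [0.558, -0.0316, -0.0066]
orientation: [-0.54, -0.456, 0.54, -0.456]
force: [-0.7, 0.7, 0.2]
finger_gap: 0.4
```

Call:
servo_tool(plan=[[0,0,0.2,0,0,0],[0,0,0,0,0,0]])

```text
time: 10.08
tool_pos: [0.558, -0.0328, -0.0064]
orientation: [0.54, 0.456, -0.54, 0.456]
force: [0.3, 1.4, -0.1]
finger_gap: 0.398
```

Call:
servo_tool(plan=[[0,0,0.2,0,0,0],[0,0,0,0,0,0]])

```text
time: 10.25
tool_pos: [0.558, -0.0328, -0.0063]
orientation: [0.541, 0.457, -0.539, 0.456]
force: [1.8, 5.7, -0.2]
finger_gap: 0.399
```

Call:
servo_tool(plan=[[0,0,-0.6,0,0,0],[0,0,-1.5,0,0,0],[-2,0,-2,0,0,0],[-3.5,0,-1,0,0,0],[-3.5,0,0,0,0,0],[-3.5,0,0,0,0,0],[-3.5,0,0,0,0,0],[-2,0,0,0,0,0]], grip=0)

```text
time: 10.92
tool_pos: [0.5675, 0.0152, 0.1778]
orientation: [0.541, 0.455, -0.539, 0.458]
force: [1.3, 1.0, 1.0]
finger_gap: 0.005
```

```bash
python3 - <<'E'
from rig import *
from h import *
q=pickle.load(open("q.pkl","rb"));s=get_state()
print(s["time"],s["force"],s["finger_gap"],inh(s,q),s["joint_positions"].round(2))
for n in ("top","side"):
    p=get_image(n);im=p["image"][150:280,230:400]
    cv2.imwrite(f"pics/i_{n}.png",np.clip(1.6*cv2.resize(im,None,fx=4.6,fy=4.6,interpolation=cv2.INTER_CUBIC),0,255).astype(np.uint8)[:600,:800])
for j in ((0,1,0),(0,-1,0)): print(delta(s,target(-215,-2,150,45,j,q)))
E
```

```text
10.9167 [1.3430335  0.97438229 0.97232108] 0.004860752059376062 (array([-98.6,  85.8, 177.8]), array([[ 0.005,  1.   ,  0.001],
       [-0.001,  0.001, -1.   ],
       [-1.   ,  0.005,  0.001]])) [ 0.58  0.22 -0.75  1.67  0.16  1.3  -0.36]
(array([  2.73, -11.66,   8.77]), array([-84.9 , -34.92,  34.97]))
(array([  2.73, -11.66,   8.77]), array([85.07, 34.98, 34.94]))
```

View pics/i_top.png

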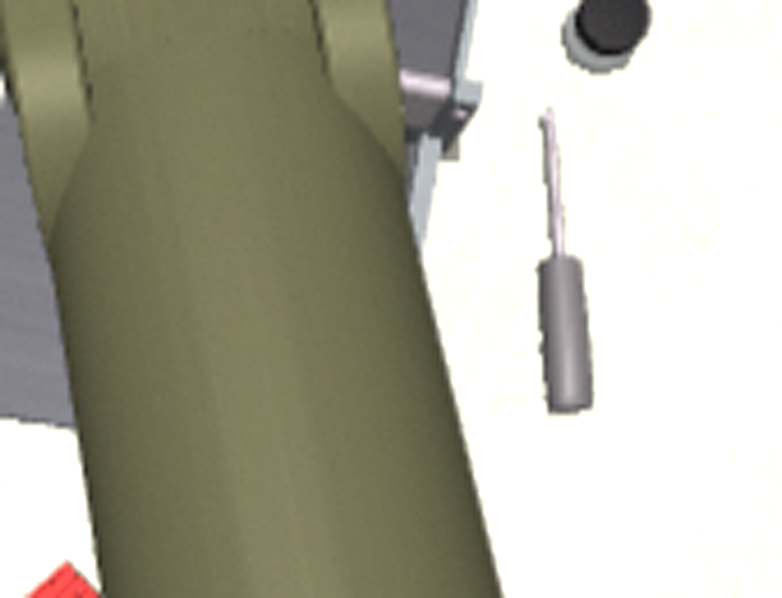

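View pics/i_side.png

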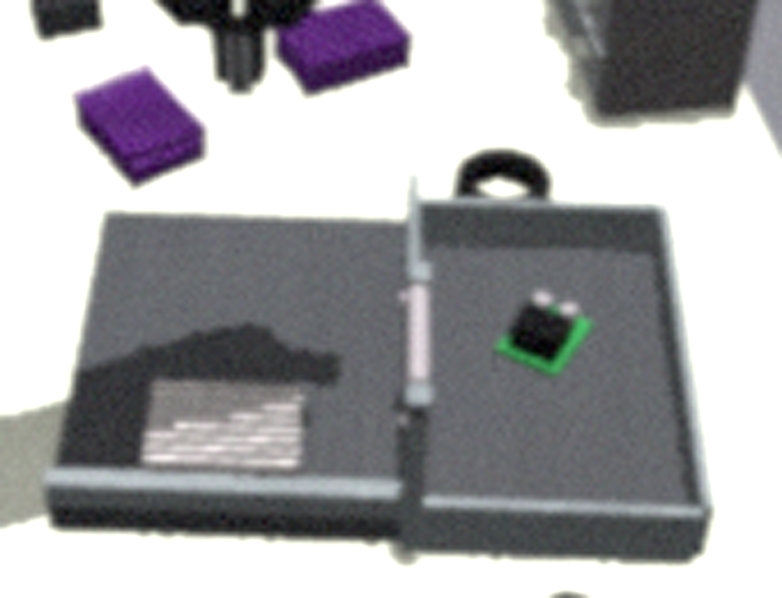

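Call:
servo_tool(plan=[[0,0,0,-6.9,0,0],[0,0,0,-6.9,0,0],[0,0,0,-6.9,0,0],[0,0,0,-6.9,0,0],[0,0,0,-6.9,0,0],[0,0,0,-6.9,0,0],[0,0,0,-6.9,0,0],[0,0,0,-6.9,0,0],[0,0,0,-6.9,0,0],[0,0,0,-6.9,0,0],[0,0,0,-6.9,0,0],[0,0,0,-6.9,0,0],[0,0,0,-6.9,0,0],[0,0,0,0,0,0]])

```text
time: 12.18
tool_pos: [0.5652, 0.0148, 0.1722]
orientation: [0.06, 0.705, -0.06, 0.704]
force: [-0.2, 0.1, -0.4]
finger_gap: 0.001
```

Call:
servo_tool(plan=[[-1,-1.2,0,0,-5,0],[0,-1.2,0,0,-5,0],[0,-1.2,0,0,-5,0],[0,-1.2,0,0,-5,0],[0,-1.2,0,0,-5,0],[0,-1.2,0,0,-5,0],[0,-1.2,0,0,-5,0],[0,0,0,0,-5,0],[0,0,0,0,-5,0],[0,0,0,0,0,0]])

```text
time: 13.02
tool_pos: [0.5553, -0.0611, 0.1847]
orientation: [0.035, 0.469, -0.085, 0.878]
force: [-0.2, 0.5, -0.6]
finger_gap: -0.003
```

```bash
python3 - <<'E'
from rig import *
from h import *
q=pickle.load(open("q.pkl","rb"));s=get_state()
print(s["time"],s["force"],inh(s,q),s["joint_positions"].round(2))
p=get_image("side");im=p["image"].copy();R=Rn.from_quat(s["orientation"]).as_matrix()
for d in (0,.02,.033,.05,.1,.15,.2):
    u=proj([s["tool_pos"]-R[:,0]*d],p)[0];cv2.circle(im,tuple(int(round(v)) for v in u),1,(0,0,255),-1)
for d in (.033,):
    u=proj([s["tool_pos"]+[0,0,d]],p)[0];cv2.circle(im,tuple(int(round(v)) for v in u),1,(0,255,0),-1)
cv2.imwrite("pics/j.png",np.clip(1.6*cv2.resize(im[50:280,200:400],None,fx=2.6,fy=2.6,interpolation=cv2.INTER_CUBIC),0,255).astype(np.uint8)[:600,:800])
E
```

```text
13.0167 [-0.15269782  0.45304255 -0.63937485] (array([-97.9,   8.6, 184.7]), array([[ 0.557,  0.014,  0.831],
       [-0.022,  1.   , -0.002],
       [-0.83 , -0.017,  0.557]])) [ 0.34 -0.3  -0.32  2.23  0.03  0.61  1.39]
```

View pics/j.png

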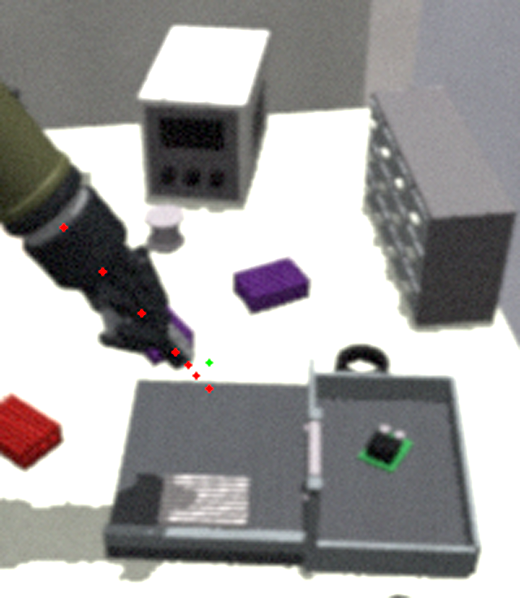

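```bash
cat >> h.py <<'E'
OFF=33.0
def tip(s,q):
    P,R=inh(s,q);return (P-OFF*R[:,0]).round(1)
def tgt_tip(x,y,z,tilt,q):
    t=np.radians(tilt);return target(x+OFF*np.sin(t),y,z-OFF*np.cos(t),tilt,(0,1,0),q)
E
python3 - <<'E'
from rig import *
from h import *
q=pickle.load(open("q.pkl","rb"));s=get_state();S=pickle.load(open("side0.pkl","rb"))
print(tip(s,q),delta(s,tgt_tip(-170,-2,120,0,q)))
R=Rn.from_euler('z',-q[2]).as_matrix()
for u in ((142,465),(152,380),(303,388),(300,466)):
    w=ray(np.array(u)/4.6+[229.6,149.6],.048,S);print((R@(w-np.r_[q[:2],0])*1000).round(1))
E
```

```text
[-115.7    9.2  212.7] (array([  4.15,  -0.96, -11.5 ]), array([-0.49, 33.82,  1.23]))
[-147.9  -33.2   48. ]
[-149.2   29.8   48. ]
[-63.3  27.6  48. ]
[-62.3 -29.9  48. ]
```

Call:
servo_tool(plan=[[0,0,0,0,6.8,0.3],[0,0,0,0,6.8,0.3],[0,0,0,0,6.8,0.3],[0,0,0,0,6.8,0.3],[0,0,0,-0.5,6.6,0],[0,0,0,0,0,0]])

```text
time: 13.57
tool_pos: [0.5598, -0.0667, 0.1835]
orientation: [0.064, 0.706, -0.06, 0.702]
force: [0.3, -0.6, -1.6]
finger_gap: 0.001
```

```bash
python3 - <<'E'
from rig import *
from h import *
q=pickle.load(open("q.pkl","rb"));s=get_state()
print(tip(s,q),delta(s,tgt_tip(-175,-2,100,0,q)),s["joint_positions"].round(2))
E
```

```text
[-92.3   3.6 216.5] (array([11.69, -0.69, -8.17]), array([-0.41, -0.35, -0.29])) [ 0.36  0.17 -0.31  1.68  0.05  1.31  1.43]
```

Move back first, then down behind the module.

Call:
servo_tool(plan=[[0,-0.2,-2,-0.4,0,0],[0,-0.2,-2,0,0,0],[1,-0.2,-2,0,0,0],[2,0,-2,0,0,0],[3,0,-0.2,0,0,0],[3,0,0,0,0,0],[2.7,0,0,0,0,0],[0,0,0,0,0,0]])

```text
time: 14.23
tool_pos: [0.4705, -0.0574, 0.0651]
orientation: [0.06, 0.707, -0.058, 0.703]
force: [-1.9, 0.1, -0.8]
finger_gap: 0.001
```

```bash
python3 - <<'E'
from rig import *
from h import *
q=pickle.load(open("q.pkl","rb"));s=get_state()
print(tip(s,q),delta(s,tgt_tip(-175,-2,30,0,q)),s["joint_positions"].round(2))
p=get_image("side");cv2.imwrite("pics/k.png",np.clip(1.6*cv2.resize(p["image"][80:280,200:400],None,fx=3,fy=3,interpolation=cv2.INTER_CUBIC),0,255).astype(np.uint8))
E
```

```text
[-181.9   -2.    98.1] (array([ 6.8 , -0.01,  0.75]), array([ 0.08, -0.33, -0.06])) [ 0.37  0.08 -0.32  2.02  0.03  1.05  1.45]
```

View pics/k.png

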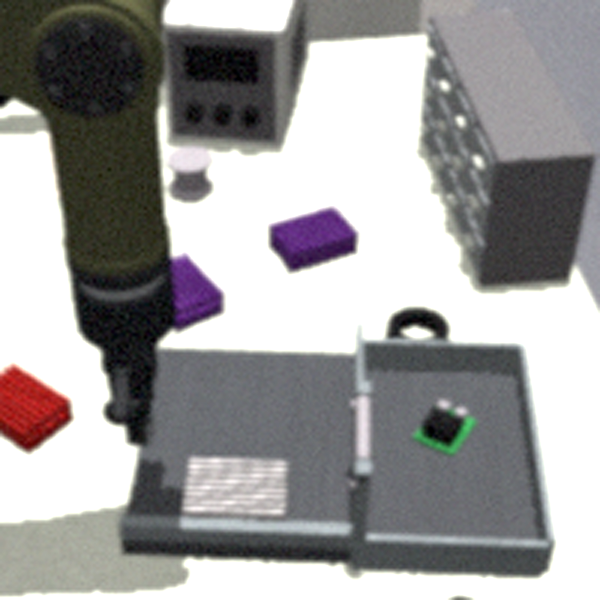

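Call:
servo_tool(plan=[[2,0,0,0,0,0],[2,0,0,0,0,0],[1.5,0,0,0,0,0],[1.2,0,0,0,0,0],[0,0,0.5,0,0,0],[0,0,0.8,0,0,0],[0,0,0.8,0,0,0],[0,0,0.8,0,0,0],[0,0,0.8,0,0,0],[0,0,0.8,0,0,0]])

```text
time: 15.12
tool_pos: [0.5212, -0.0649, 0.0036]
orientation: [0.058, 0.703, -0.058, 0.706]
force: [-1.3, 0.2, 0.9]
finger_gap: 0.001
```

```bash
python3 - <<'E'
from rig import *
from h import *
q=pickle.load(open("q.pkl","rb"));s=get_state()
print(tip(s,q),s["force"],delta(s,tgt_tip(-65,-2,30,0,q)),s["joint_positions"].round(2))
p=get_image("side");cv2.imwrite("pics/l.png",np.clip(1.6*cv2.resize(p["image"][80:280,200:400],None,fx=3,fy=3,interpolation=cv2.INTER_CUBIC),0,255).astype(np.uint8))
E
```

```text
[-130.9   -0.9   36.6] [-1.31974074  0.19826834  0.92848186] (array([ 0.69, -0.14,  6.58]), array([0.25, 0.23, 0.04])) [ 0.34  0.26 -0.3   1.96  0.1   0.93  1.4 ]
```

View pics/l.png

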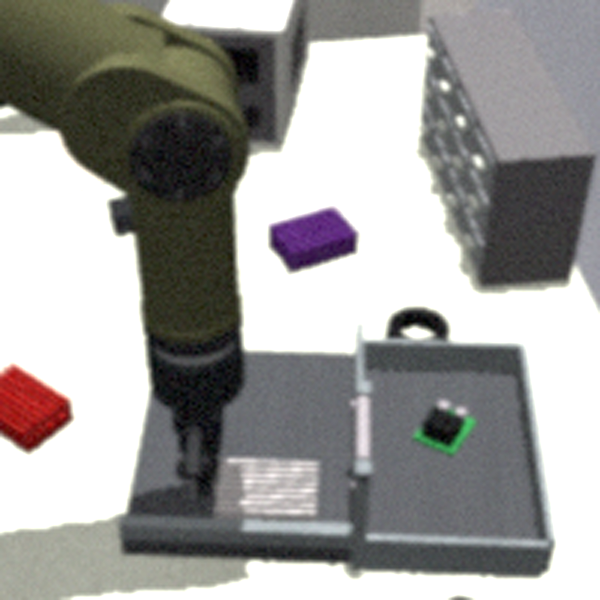

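Call:
servo_tool(plan=[[0.1,0,0.7,0,0,0],[0.1,0,0.7,0,0,0],[0.1,0,0.7,0,0,0],[0.1,0,0.7,0,0,0],[0,0,0.7,0,0,0],[0,0,0.7,0,0,0],[0,0,0.7,0,0,0],[0,0,0.7,0,0,0],[0,0,0.5,0,0,0],[0,0,0,0,0,0]])

```text
time: 16.0
tool_pos: [0.5816, -0.0749, -0.0009]
orientation: [0.058, 0.703, -0.058, 0.706]
force: [-0.2, -0.1, 0.8]
finger_gap: 0.003
```

```bash
python3 - <<'E'
from rig import *
from h import *
q=pickle.load(open("q.pkl","rb"));s=get_state()
print(tip(s,q),s["force"],inh(s,q)[1],s["joint_positions"].round(2))
p=get_image("side");cv2.imwrite("pics/m.png",np.clip(1.6*cv2.resize(p["image"][130:280,220:400],None,fx=4,fy=4,interpolation=cv2.INTER_CUBIC),0,255).astype(np.uint8))
E
```

```text
[-69.9  -0.6  32.1] [-0.15910767 -0.12397182  0.79301821] [[ 0.005 -0.004  1.   ]
 [-0.001  1.     0.004]
 [-1.    -0.001  0.005]] [ 0.32  0.38 -0.29  1.82  0.13  0.96  1.39]
```

View pics/m.png

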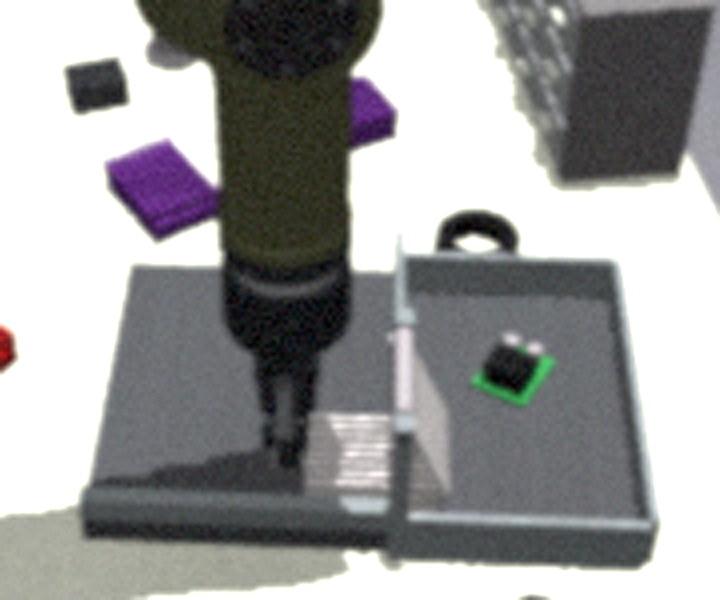

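Call:
servo_tool(plan=[[-0.5,0,-1,0,0,0],[-1.5,0,-1,0,0,0],[0,0,0,0,-6.5,0],[0,0,0,0,-6.5,0],[0,0,0,0,-6.5,0],[0,0,0,0,-6.5,0],[0,0,0,0,-6.5,0],[0,0,0,0,-6.5,0],[0,0,0,0,-6,0],[0,0,0,0,0,0]])

```text
time: 16.88
tool_pos: [0.5588, -0.0877, 0.0194]
orientation: [0.028, 0.459, -0.091, 0.883]
force: [0.5, 0.0, -0.2]
finger_gap: -0.0
```

```bash
python3 - <<'E'
from rig import *
from h import *
q=pickle.load(open("q.pkl","rb"));s=get_state()
print(tip(s,q),s["force"],inh(s,q)[1],s["joint_positions"].round(2))
print(delta(s,tgt_tip(-85,-2,31,45,q)))
p=get_image("side");cv2.imwrite("pics/n.png",np.clip(1.6*cv2.resize(p["image"][130:280,220:400],None,fx=4,fy=4,interpolation=cv2.INTER_CUBIC),0,255).astype(np.uint8))
E
```

```text
[-109.   -15.8   46.3] [ 0.48529225  0.02213967 -0.17792131] [[ 0.577  0.019  0.817]
 [-0.04   0.999  0.004]
 [-0.816 -0.035  0.577]] [ 0.49 -0.   -0.46  2.4   0.71  0.18  0.75]
(array([2.53, 1.6 , 1.64]), array([ 0.43, -9.75,  2.24]))
```

View pics/n.png

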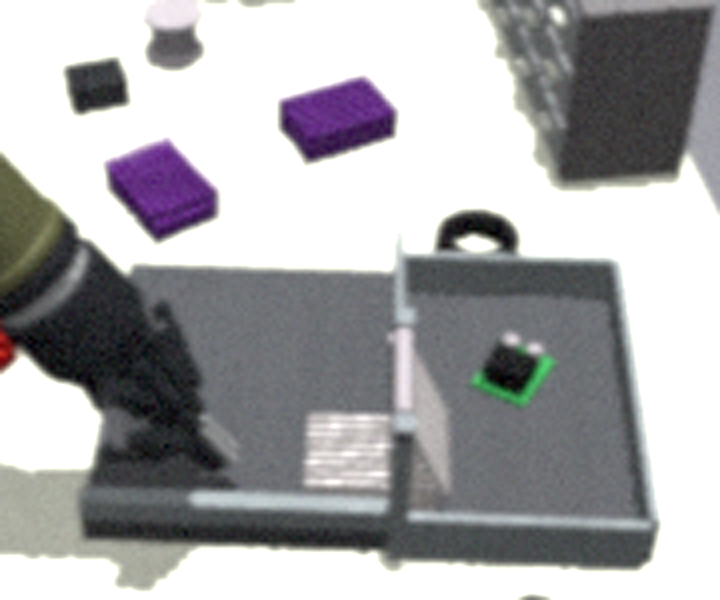

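```bash
python3 - <<'E'
from rig import *
from h import *
q=pickle.load(open("q.pkl","rb"));s=get_state()
print(delta(s,tgt_tip(-78,-2,42,35.3,q)))
print(delta(s,tgt_tip(-78,-2,42,45,q)))
E
```

```text
(array([2.08, 1.54, 2.15]), array([ 0.18, -0.04,  2.2 ]))
(array([2.03, 1.54, 2.71]), array([ 0.37, -9.74,  2.18]))
```

Call:
servo_tool(plan=[[0.4,0.4,0.4,0,0,0.7],[0.4,0.4,0.4,0,0,0.7],[0.4,0.4,0.5,0,0,0.8],[0.4,0.3,0.6,0.2,0,0],[0.4,0,0.7,0,-2,0],[0,0,0,0,-3,0],[0,0,0,0,-3,0],[0,0,0,0,-2,0]])

```text
time: 17.6
tool_pos: [0.5947, -0.0856, 0.0199]
orientation: [0.033, 0.428, -0.085, 0.899]
force: [0.8, -0.9, -0.3]
finger_gap: -0.004
```

```bash
python3 - <<'E'
from rig import *
from h import *
q=pickle.load(open("q.pkl","rb"));s=get_state()
print(tip(s,q),s["force"],inh(s,q)[1],s["joint_positions"].round(2))
print(delta(s,tgt_tip(-72,-2,32,45,q)))
p=get_image("side");cv2.imwrite("pics/o.png",np.clip(1.6*cv2.resize(p["image"][130:280,220:400],None,fx=4,fy=4,interpolation=cv2.INTER_CUBIC),0,255).astype(np.uint8))
E
```

```text
[-75.7  -8.4  45.5] [ 0.80652043 -0.87697834 -0.32382351] [[ 0.631  0.014  0.776]
 [-0.019  1.    -0.003]
 [-0.776 -0.013  0.631]] [ 0.36  0.06 -0.33  2.38  1.38  0.13  0.09]
(array([ 1.25,  0.72, -0.22]), array([-0.1 , -5.86,  1.11]))
```

View pics/o.png

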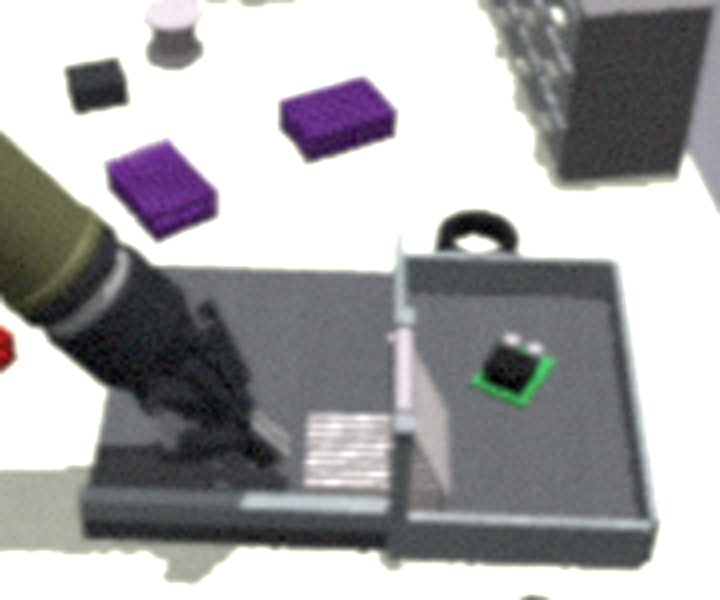

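Call:
servo_tool(plan=[[0.4,0.3,-0.3,0,0,0.5],[0.3,0.3,-0.2,0,0,0.5],[0.3,0.1,-0.2,0,0,0],[0.4,0,0.5,0,-1,0],[0.4,0,0.5,0,-1,0],[0,0,0,0,0,0]])

```text
time: 18.15
tool_pos: [0.6081, -0.081, 0.0072]
orientation: [0.035, 0.414, -0.078, 0.906]
force: [-0.9, -0.2, -0.1]
finger_gap: 0.006
```

```bash
python3 - <<'E'
from rig import *
from h import *
q=pickle.load(open("q.pkl","rb"));s=get_state()
print(tip(s,q),s["force"],inh(s,q)[1],s["joint_positions"].round(2))
print(delta(s,tgt_tip(-40,-2,32,43,q)))
p=get_image("side");cv2.imwrite("pics/p.png",np.clip(1.6*cv2.resize(p["image"][180:270,250:360],None,fx=7,fy=6.5,interpolation=cv2.INTER_CUBIC),0,255).astype(np.uint8))
E
```

```text
[-64.1  -2.1  32.1] [-0.85687921 -0.22608272 -0.07226403] [[ 0.655  0.002  0.756]
 [-0.002  1.    -0.001]
 [-0.756 -0.001  0.655]] [ 0.43  0.12 -0.41  2.38  2.04  0.15 -0.55]
(array([1.58, 0.02, 1.94]), array([-0.03, -2.11,  0.13]))
```

View pics/p.png

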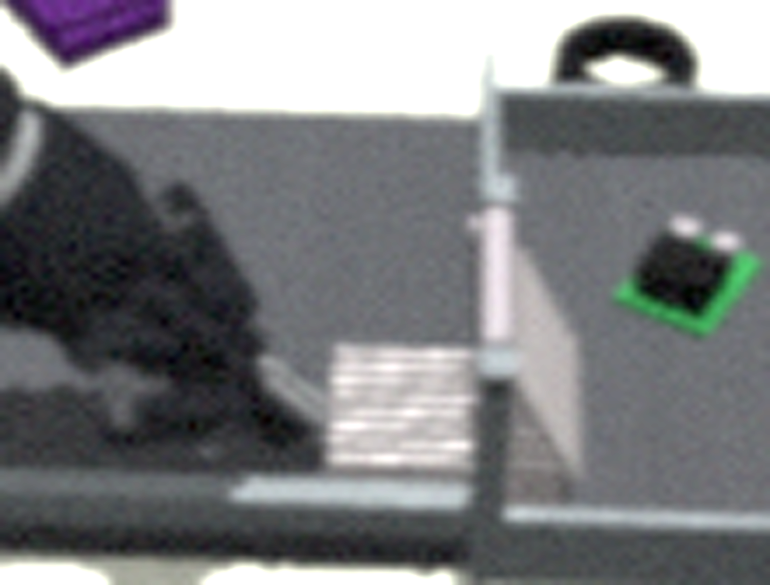

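Call:
servo_tool(plan=[[0.4,0,0.45,0,-0.6,0],[0.4,0,0.45,0,-0.6,0],[0.4,0,0.45,0,-0.6,0],[0.4,0,0.45,0,-0.6,0],[0.4,0,0.45,0,-0.6,0],[0.4,0,0.45,0,-0.6,0],[0,0,0,0,0,0]])

```text
time: 18.78
tool_pos: [0.6432, -0.088, 0.0073]
orientation: [0.033, 0.386, -0.08, 0.918]
force: [-0.9, 0.6, 0.9]
finger_gap: 0.002
```

```bash
python3 - <<'E'
from rig import *
from h import *
q=pickle.load(open("q.pkl","rb"));s=get_state()
print(tip(s,q),s["force"],inh(s,q)[1],s["joint_positions"].round(2))
print(delta(s,tgt_tip(0,-2,32,47,q)))
p=get_image("side");cv2.imwrite("pics/q.png",np.clip(1.6*cv2.resize(p["image"][180:270,250:360],None,fx=7,fy=6.5,interpolation=cv2.INTER_CUBIC),0,255).astype(np.uint8))
E
```

```text
[-29.9  -3.   30.9] [-0.85676641  0.55864226  0.88946962] [[ 0.7    0.005  0.714]
 [-0.004  1.    -0.003]
 [-0.714 -0.001  0.7  ]] [ 0.55  0.21 -0.53  2.34  2.33  0.24 -0.8 ]
(array([2.01, 0.13, 2.36]), array([-0.14, -2.58,  0.23]))
```

View pics/q.png

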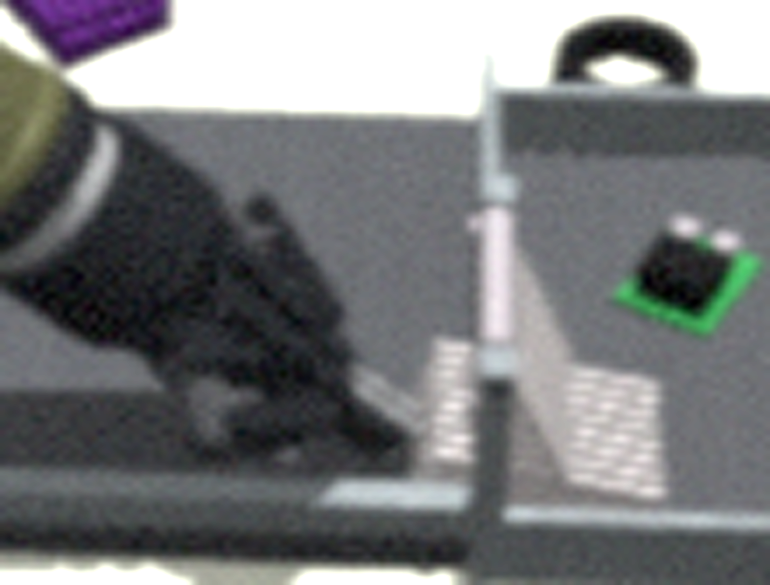

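Call:
servo_tool(plan=[[0.36,0,0.36,0,-0.5,0],[0.36,0,0.36,0,-0.5,0],[0.36,0,0.36,0,-0.5,0],[0.36,0,0.36,0,-0.5,0],[0.36,0,0.36,0,0,0],[0,0,0,0,0,0]])

```text
time: 19.33
tool_pos: [0.669, -0.0918, 0.0076]
orientation: [0.032, 0.369, -0.08, 0.925]
force: [-0.6, -1.0, 0.2]
finger_gap: 0.002
```

```bash
python3 - <<'E'
from rig import *
from h import *
q=pickle.load(open("q.pkl","rb"));s=get_state()
print(tip(s,q),s["force"],inh(s,q)[1],s["joint_positions"].round(2))
p=get_image("side");cv2.imwrite("pics/r.png",np.clip(1.6*cv2.resize(p["image"][180:270,250:360],None,fx=7,fy=6.5,interpolation=cv2.INTER_CUBIC),0,255).astype(np.uint8))
E
```

```text
[-4.6 -2.5 30.3] [-0.57075462 -1.01587514  0.16180344] [[ 0.725  0.003  0.689]
 [-0.002  1.    -0.002]
 [-0.689  0.     0.725]] [ 0.58  0.28 -0.55  2.31  2.42  0.3  -0.86]
```

View pics/r.png

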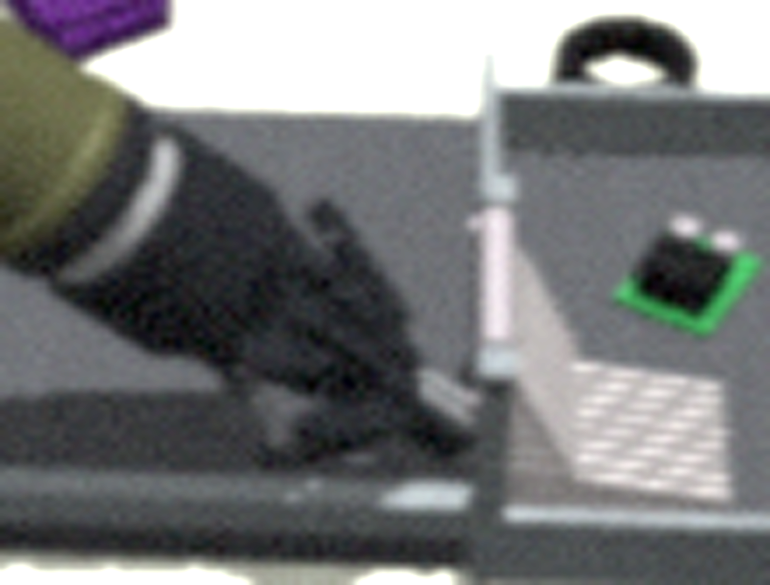

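Call:
servo_tool(plan=[[0.29,0,0.28,0,-0.3,0],[0.29,0,0.28,0,-0.3,0],[0.22,0,0.21,0,0,0],[0,0,0,0,0,0]])

```text
time: 19.72
tool_pos: [0.6797, -0.0935, 0.0079]
orientation: [0.031, 0.364, -0.08, 0.927]
force: [0.5, 0.4, 0.4]
finger_gap: 0.005
```

```bash
python3 - <<'E'
from rig import *
from h import *
q=pickle.load(open("q.pkl","rb"));s=get_state()
print(tip(s,q),s["force"],inh(s,q)[1],s["joint_positions"].round(2))
p=get_image("side");cv2.imwrite("pics/s.png",np.clip(1.6*cv2.resize(p["image"][180:270,250:360],None,fx=7,fy=6.5,interpolation=cv2.INTER_CUBIC),0,255).astype(np.uint8))
E
```

```text
[ 6.  -2.4 30.4] [0.52484112 0.41977334 0.39919645] [[ 0.733  0.003  0.681]
 [-0.002  1.    -0.002]
 [-0.681 -0.     0.733]] [ 0.58  0.3  -0.56  2.29  2.43  0.31 -0.86]
```

View pics/s.png

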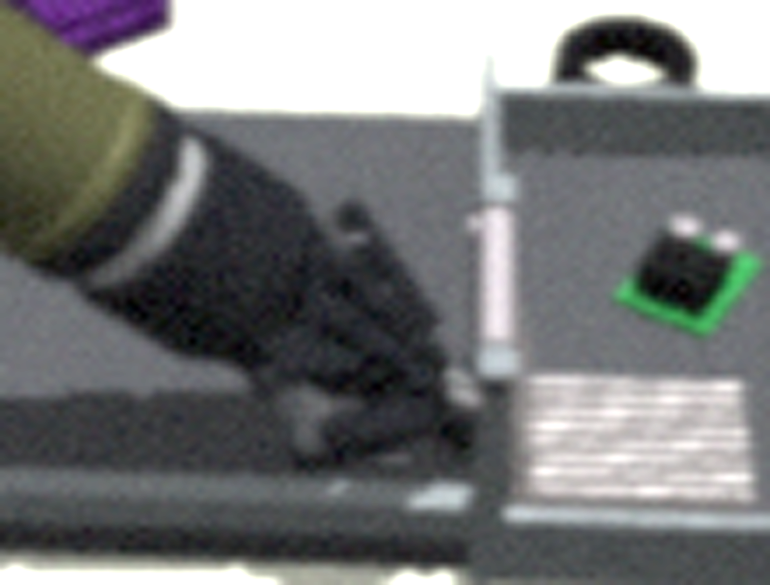

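Call:
servo_tool(plan=[[0.22,0,0.2,0,0,0],[0.22,0,0.2,0,0,0],[0,0,0,0,0,0],[-0.4,0,-0.4,0,0,0],[-0.7,0,-0.7,0,0,0],[-0.8,0,-0.8,0,0,0],[-0.8,0,-0.8,0,0,0],[-0.8,0,-0.8,0,0,0],[-0.8,0,-0.8,0,0,0],[-0.8,0,-0.7,0,0,0]])

```text
time: 20.6
tool_pos: [0.6122, -0.0818, 0.005]
orientation: [0.031, 0.365, -0.079, 0.927]
force: [-0.2, 0.3, -0.0]
finger_gap: -0.001
```

```bash
python3 - <<'E'
from rig import *
from h import *
q=pickle.load(open("q.pkl","rb"));s=get_state()
print(tip(s,q),s["force"],inh(s,q)[1],s["joint_positions"].round(2))
p=get_image("side");cv2.imwrite("pics/t.png",np.clip(1.6*cv2.resize(p["image"][180:270,250:360],None,fx=7,fy=6.5,interpolation=cv2.INTER_CUBIC),0,255).astype(np.uint8))
E
```

```text
[-62.4  -2.2  27.5] [-0.23837425  0.25629518 -0.04183498] [[ 0.731  0.002  0.682]
 [-0.002  1.    -0.001]
 [-0.682 -0.001  0.731]] [ 0.67  0.19 -0.65  2.44  2.53  0.33 -1.01]
```

View pics/t.png

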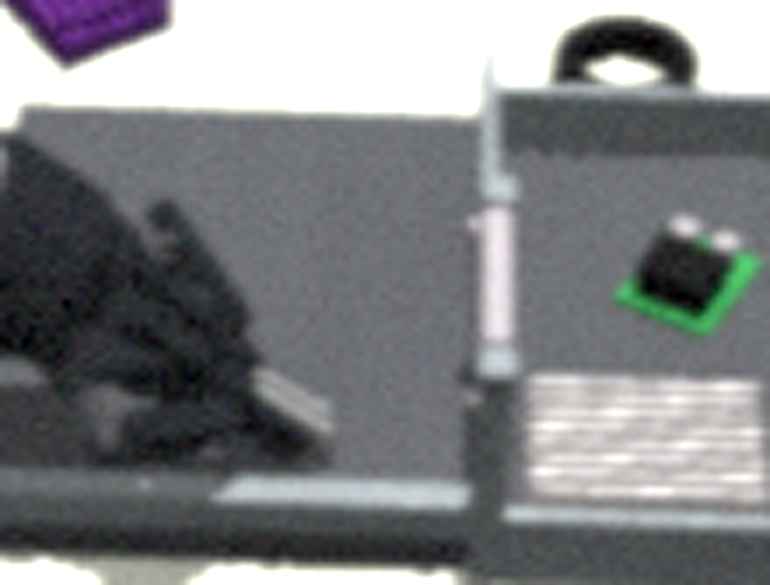

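Call:
servo_tool(plan=[[-0.7,0,0.7,0,0,0],[-1.4,0,1.2,0,2,0],[-1.6,0,1,0,5,0],[-2,0,0,0,6,0],[-2,0,0,0,6,0],[-2.5,0,0,0,6,0],[-2.5,0,0,0,6,0],[-2.5,0,0,0,6,0],[-3,0,0,0,5,0],[-3,3,0,0,0,0],[0,4,0,0,0,0],[0,4,0,0,0,0],[0,4,0,0,0,0],[0,4,0,0,0,0],[0,4,0,0,0,0],[0,4,0,0,0,0],[0,0,0,0,0,0]])

```text
time: 22.07
tool_pos: [0.6428, 0.1465, 0.051]
orientation: [0.011, 0.43, -0.131, 0.893]
force: [-0.8, -0.0, 1.5]
finger_gap: 0.0
```

```bash
python3 - <<'E'
from rig import *
from h import *
q=pickle.load(open("q.pkl","rb"));s=get_state()
print(s["time"],tip(s,q),s["force"],s["joint_positions"].round(2))
p=get_image("side");cv2.imwrite("pics/u.png",p["image"])
cv2.imwrite("pics/uc.png",cv2.resize(p["image"][180:270,290:400],None,fx=7,fy=6.5,interpolation=cv2.INTER_CUBIC))
t=get_image("top");cv2.imwrite("pics/v.png",t["image"])
R=Rn.from_euler('z',-q[2]).as_matrix()
for c in (p,t):
    for r in masks_of("module",c)[:4]:
        w=ray(r["pixel"],.03,c);print(r["score"],r["pixel"],(R@(w-np.r_[q[:2],0])*1000).round(1))
E
```

```text
22.0667 [-67.  232.   76.4] [-0.84009766 -0.01317594  1.54273136] [ 0.2   0.33 -0.85  2.09  1.27  0.82 -0.14]
0.78 [206.9, 213.0] [-317.7  113.4   30. ]
0.68 [337.9, 248.0] [46.6  0.3 30. ]
0.66 [260.4, 178.4] [-183.6  273.8   30. ]
0.63 [303.2, 161.1] [-53.8 368.5  30. ]
0.86 [155.5, 165.0] [-50.3 386.1  30. ]
0.59 [314.3, 146.4] [75.2 -2.2 30. ]
0.58 [242.4, 290.2] [-315.4  107.8   30. ]
```

View pics/v.png

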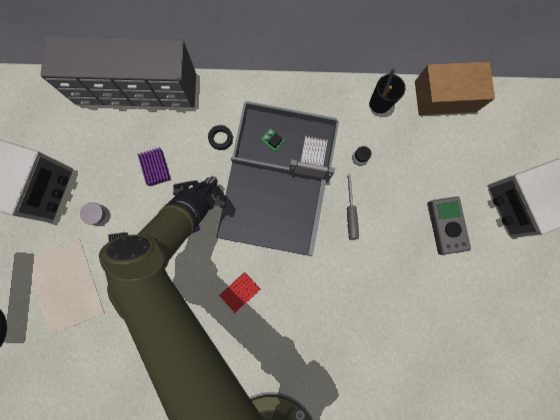

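View pics/uc.png

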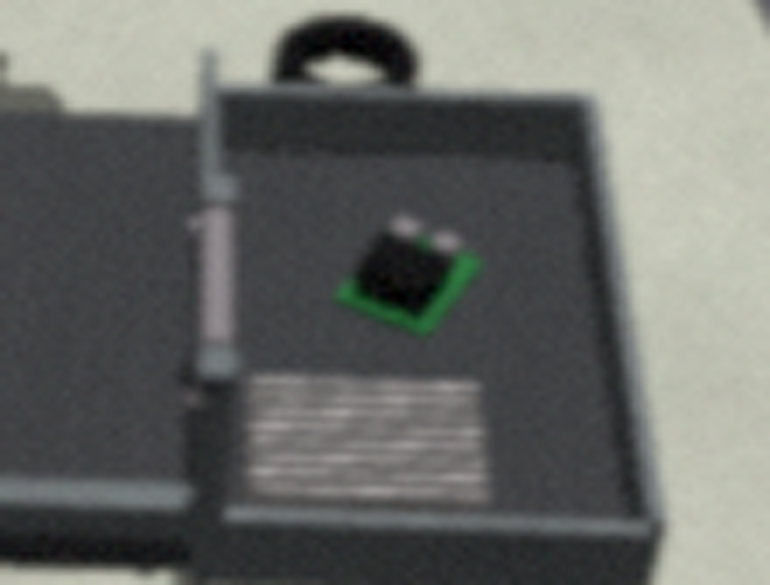

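View pics/u.png

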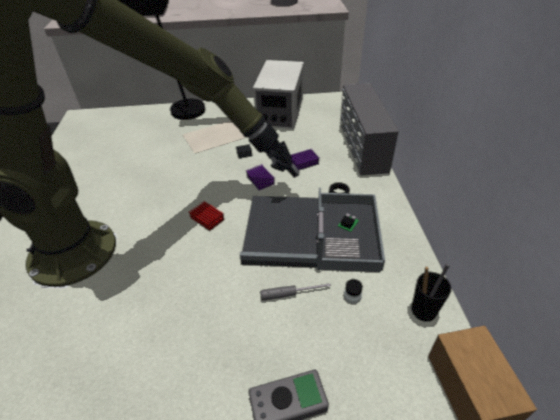

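```bash
python3 - <<'E'
from h import *
q=pickle.load(open("q.pkl","rb"));S=pickle.load(open("side0.pkl","rb"))
R=Rn.from_euler('z',-q[2]).as_matrix();A=[]
for u in ((247,378),(478,383),(488,497),(247,488)):
    w=ray(np.array(u)/[7,6.5]+[289.6,179.6],.034,S);A.append(R@(w-np.r_[q[:2],0])*1000)
print(np.round(A,1),np.mean(A,0))
T=pickle.load(open("top0.pkl","rb"));v=cv2.imread("pics/v.png")[100:190,230:345]
cv2.imwrite("pics/vc.png",cv2.resize(v,None,fx=6.5,fy=6.5,interpolation=cv2.INTER_CUBIC))
E
```

```text
[[ 13.5  30.5  34. ]
 [ 99.1  31.7  34. ]
 [ 98.5 -27.2  34. ]
 [ 13.  -26.8  34. ]] [55.99180388  2.07493715 34.        ]
```

View pics/vc.png

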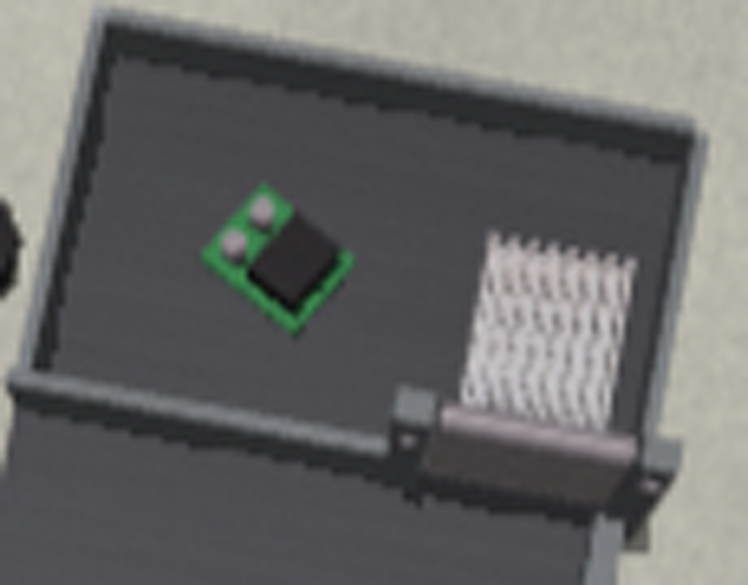

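Call:
servo_tool(plan=[[-2,0,1,0,0,0],[-2,0,1,0,0,0],[-2,0,1,0,0,0],[-2,0,1,0,0,0],[0,0,0,0,0,0],[0,0,0,0,0,0]])

```text
time: 22.77
tool_pos: [0.6264, 0.1464, 0.1415]
orientation: [0.01, 0.427, -0.14, 0.893]
force: [0.7, 0.3, -0.5]
finger_gap: 0.001
```

The module lies flat in the tray with its centre at hatch x ≈ 56, past the 44 needed. The flap hangs shut, and the arm is up and clear.

```bash
python3 - <<'E'
from rig import *
print(get_state()["dq"].round(3)); print(finish_job())
E
```

```text
[-0.012  0.044  0.02   0.029  0.01   0.005 -0.01 ]
the job is handed in; nothing more can be done
None
```

The finned module is in the catch tray and the flap is shut behind it. I handed the job in at about 23 s of the 53 s allowed.

**What I did:**
- I slid the silver module sideways across the deck with two parted fingers until it lay along the fence. The force rose to about 6 N at contact.
- I then pushed it from behind with the fingers closed. The tool was upright at first, then tilted about 45° so the gripper would clear the hinge rod.
- Once the module had dropped off the step, I drew back and moved the arm up and to the left.

**Last checks:**
- **Module:** the side view puts its centre at about hatch x = 56, y = 2, lying flat. It needed to be past x = 44.
- **Flap:** it hangs shut in both views.
- **Other things:** the tape, driver, pot, meter, board, jar and look-alikes that I could see looked unmoved. The arm hid some items in the top view. I compared these pictures by eye and did not measure them.
- **Forces:** the highest reading was about 21 N, when I deliberately touched the deck with the fingertips.

**What disagreed or fell short:**
- **Tool length:** the closed fingertips are about 33 mm short of the reported tool position, along the tool axis. I found this in the images, confirmed it by touching the deck, and corrected for it.
- **Tilt limits:** the tilt stopped at about 35° close to the base because of joint limits, and reached about 47° farther out. The fourth joint read 2.44 against its 2.45 limit just after I drew back.
- **Final tilt:** the arm did not come fully upright at the end, so it finished tilted but clear of everything.

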